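# Lid the sample pots from the lid carousel

## Robot

A 6-joint arm with a two-finger parallel gripper is mounted at the origin on the work surface. World frame = base frame: x ahead of the robot, y to its left, z up, the work surface at z = 0. Lengths are in m, angles in degrees, forces in N, time in s.
With the tool pointing down it reaches from about 0.375 to 0.9 m from the base axis. Payload 3.1 kg.
Tool frame: the origin (TCP) lies on the centre line of the jaws, within the pads' length; the fingertips stand 8 mm ahead of it and the grasp point (between the pads) lies 11 mm behind it; z points along the fingers, y is the direction in which the jaws open and shut (so a half turn about z gives the same grasp; the last joint's range is limited). The gripper opens to 87 mm and grips with 3 to 60 N. Pads are 19 mm wide; open, the fingers measure 117 mm over their backs; the gripper's body (75 mm by 190 mm) begins 51 mm behind the grasp point.
Start: joints at [66.606, 30.224, 82.088, -0, 67.689, -10.227], TCP at [0.142, 0.609, 0.208] pointing down, gripper open.
Joint ranges: [-176.69, 176.69], [-43.24, 126.21], [12.49, 139.97], [-82, 262], [0, 151.66], [-163.58, 163.58]. Speed limits (degrees/s): [159.86, 159.86, 180, 180, 180, 180].

## Interface

Orientations are given as a 3x3 rotation matrix whose columns are the frame's x, y, z axes.
In Python, from rig import * gives the robot as it stands. The module is installed in compiled form; this text tells all that it offers.
- The arm moves only by the tool arm_command, never from a script. Its argument "commands" is a list of rows, each an object with "translation": the shift along the tool's x, y, z scaled (see below), a list of three; "dr": the turn, a rotation vector about the tool's x, y, z scaled (see below), a list of three; "jaw": the closure, from 0 (fully open) to 1 (shut). In form: [{"translation": [x, y, z], "dr": [ax, ay, az], "jaw": jaw}, ...]. A call has 1 to 12 rows; each row shifts and turns the commanded pose from where the row before left it, along the tool's axes as they then stand; what a row does not reach is not made up. The controller multiplies each number of a shift by 25 mm and each number of a turn by 6 degrees. A row lasts 1/12 s, in which the tool goes at most 41.7 mm and 7.16 degrees, less where a joint would pass 70% of its speed; a pose out of reach is approached as far as the arm can. A call with a number of a shift or a turn outside -1 to 1 is refused whole. A call with a gripper value outside its range is refused whole. The fingers move at their own pace and stop on an object; the grip force is fixed at half the most. Time passes only in rows, so rows that do not move let the fingers close. It gives the time, the measured TCP pose, the force and the opening at its end, in the units of the state.
- read_state(): the state, without advancing time (a new reading comes with each control period).
- capture(name): name is "scene" or "top" or "wrist"; returns (picture, depth): 480x640x3 uint8, red, green, blue; 480x640 float32, m along the optical axis (not along the pixel's ray), 0 where there is no reading.
- camera_model(name): a dict with "intrinsics" (3x3 intrinsics, pixels), "pose" (4x4, takes a point from camera to world coordinates); the wrist camera has in their place "mount" (4x4, takes a point from camera to tool coordinates, whose origin is the TCP and whose axes are the flange's). Camera axes: x right, y down, z forward; pixel columns grow to the right and rows downward; lengths in m; the calibration is good to about 2 mm. A picture is of the moment at which its call begins: read the wrist's pose just before it. camera_model takes no time and is no camera call.
- hand_in(): hands the job in, once; it reports no verdict.
The state is a dict: "time_s": time; "joint_positions": joint angles; "qvel": joint speeds; "tau": joint torques, N m; "position": TCP position; "tcp_rot": TCP orientation; "force": force on the tool from outside, world axes, zero at the start; "moment": the same for the moment, N m; "opening": opening from 0.0 (shut) to 1.0 (fully open).
Only numpy, scipy, OpenCV 4.12 (cv2) and the standard library are available. Lean on these libraries where they do the work, as an engineer would, in place of code of your own. Each camera call takes 0.05 s, during which the arm holds its last target.

## Task

Put a lid on every open pot on the bench, each with the lid of its own colour, fully seated and level; the lids are in the carousel, which you turn by the black handle on top until the wanted lid stands in the window of the hood. When all the pots are covered, turn the carousel so that its blank station (white disc with a black dot) is in the middle of the window, and leave the lids that have no pot in the carousel, the pots upright on the bench and the rack, bottle, jar and tip box near them undisturbed.

Things in the scene. Friction and masses are not known exactly. Their poses are not given: they have to be found in the camera images.
- carousel: Lid carousel, fixed to the bench: a white square base 340 x 340 mm, 34 mm high, with a clear acrylic hood (roof top 106 mm above the bench, walls 4 mm). Origin: centre of the base at bench height, on the turntable's vertical axis. The hood covers everything except one window, 130 mm wide, open above and in front, trimmed blue, running from the -x side of the body in to 30 mm from the axis. The body's -x axis points out through the window, towards the arm.
- turntable: Aluminium turntable inside the hood. It turns both ways without end stops about the carousel's vertical axis and stays where it is left (about 0.1 N m of friction). Origin: on the axis at bench height; its -x axis points to the blank station. Its top lies 50 mm above the bench, 310 mm across. Five stations 72 degrees apart, centres 105 mm from the axis: four pockets (each with four pins 11 mm high round the lid) and one blank station.
- handle (a point): Middle of the black bar handle that turns the turntable; it stands on the axis above the hood: 64 mm long, 14 mm thick, 46 mm high (110 to 156 mm above the bench). It turns with the turntable; this point's x axis runs along the bar, and its -x axis (white end) points to the blank station.
- blank (a point): Centre of the blank station on the turntable's top: a white disc of 82 mm with a black dot, no pins.
- window (a point): Fixed point of the carousel: where a station's centre lies (50 mm above the bench, 105 mm from the axis) when it is exactly in the middle of the window.
- lid_yellow: Loose yellow lid, 60 g: disc 80 mm across and 5 mm thick (6 to 11 mm above the origin), a plug below of 58 mm diameter and 6 mm depth with a tapered foot, and a round grip post on top, 20 mm in diameter, from 11 to 45 mm above the origin. Origin: centre of the plug's underside, z up. It starts standing on its plug in some pocket of the turntable.
- lid_green: Loose green lid, 60 g: disc 80 mm across and 5 mm thick (6 to 11 mm above the origin), a plug below of 58 mm diameter and 6 mm depth with a tapered foot, and a round grip post on top, 20 mm in diameter, from 11 to 45 mm above the origin. Origin: centre of the plug's underside, z up. It starts standing on its plug in some pocket of the turntable.
- lid_blue: Loose blue lid, 60 g: disc 80 mm across and 5 mm thick (6 to 11 mm above the origin), a plug below of 58 mm diameter and 6 mm depth with a tapered foot, and a round grip post on top, 20 mm in diameter, from 11 to 45 mm above the origin. Origin: centre of the plug's underside, z up. It starts standing on its plug in some pocket of the turntable.
- lid_red: Loose red lid, 60 g: disc 80 mm across and 5 mm thick (6 to 11 mm above the origin), a plug below of 58 mm diameter and 6 mm depth with a tapered foot, and a round grip post on top, 20 mm in diameter, from 11 to 45 mm above the origin. Origin: centre of the plug's underside, z up. It starts standing on its plug in some pocket of the turntable.
- pot_yellow: Loose open yellow sample pot standing on the bench, about 250 g, 72 mm across, 60 mm high, mouth 64 mm wide, wall 4 mm. Origin: centre of its underside, z up. When its lid is seated the lid's disc lies flat on the rim, lid origin 54 mm above the pot's origin. May be absent (None).
- pot_green: Loose open green sample pot standing on the bench, about 250 g, 72 mm across, 60 mm high, mouth 64 mm wide, wall 4 mm. Origin: centre of its underside, z up. When its lid is seated the lid's disc lies flat on the rim, lid origin 54 mm above the pot's origin. May be absent (None).
- pot_blue: Loose open blue sample pot standing on the bench, about 250 g, 72 mm across, 60 mm high, mouth 64 mm wide, wall 4 mm. Origin: centre of its underside, z up. When its lid is seated the lid's disc lies flat on the rim, lid origin 54 mm above the pot's origin. May be absent (None).
- pot_red: Loose open red sample pot standing on the bench, about 250 g, 72 mm across, 60 mm high, mouth 64 mm wide, wall 4 mm. Origin: centre of its underside, z up. When its lid is seated the lid's disc lies flat on the rim, lid origin 54 mm above the pot's origin. May be absent (None).
- rack_orange: Orange tube rack, 70 x 130 x 38 mm, to be left alone. Origin: centre of its underside.
- reagent: Amber bottle, 56 mm across, 120 mm high, to be left alone. Origin: centre of its underside.
- vial: Small glass jar, 32 mm across, 50 mm high, to be left alone. Origin: centre of its underside.
- tip_box: Blue tip box, 80 x 120 x 50 mm, to be left alone. Origin: centre of its underside.

How it is judged (in metres and radians):
On the way:
1. every pot on the bench is covered by the lid of its colour, seated and level (horizontal distance between lid_yellow and pot_yellow below 0.0045 m and z of lid_yellow in the frame of pot_yellow between 0.052 and 0.056 m and angle between the z axis of lid_yellow and the z axis of pot_yellow, either way round below 0.05 rad and angle between each of lid_yellow, lid_green, lid_blue, lid_red's own z axis and vertical below 0.07 rad and linear speed of each of lid_yellow, lid_green, lid_blue, lid_red below 0.02 m/s and height (world z) of each of pot_yellow, pot_green, pot_blue, pot_red below 0.004 m and horizontal distance between lid_green and pot_green below 0.0045 m and z of lid_green in the frame of pot_green between 0.052 and 0.056 m and angle between the z axis of lid_green and the z axis of pot_green, either way round below 0.05 rad and horizontal distance between lid_blue and pot_blue below 0.0045 m and z of lid_blue in the frame of pot_blue between 0.052 and 0.056 m and angle between the z axis of lid_blue and the z axis of pot_blue, either way round below 0.05 rad and horizontal distance between lid_red and pot_red below 0.0045 m and z of lid_red in the frame of pot_red between 0.052 and 0.056 m and angle between the z axis of lid_red and the z axis of pot_red, either way round below 0.05 rad), for 0.2 s.
At the end, for the whole second after the job is handed in: Each pot stands upright with its own lid at rest on it, within 4.5 mm of centred, lid origin 52 to 56 mm above the pot's, level within 0.05 rad; other lids lie on the turntable; the blank station is at rest within 20 mm of the middle of the window (all of step 1 and ((horizontal distance between lid_yellow and pot_yellow below 0.0045 m and z of lid_yellow in the frame of pot_yellow between 0.052 and 0.056 m and angle between the z axis of lid_yellow and the z axis of pot_yellow, either way round below 0.05 rad and angle between lid_yellow's own z axis and vertical below 0.07 rad and linear speed of lid_yellow below 0.02 m/s and height (world z) of pot_yellow below 0.004 m) or (horizontal distance between lid_yellow and carousel below 0.125 m and z of lid_yellow in the frame of carousel between 0.046 and 0.054 m)) and ((horizontal distance between lid_green and pot_green below 0.0045 m and z of lid_green in the frame of pot_green between 0.052 and 0.056 m and angle between the z axis of lid_green and the z axis of pot_green, either way round below 0.05 rad and angle between lid_green's own z axis and vertical below 0.07 rad and linear speed of lid_green below 0.02 m/s and height (world z) of pot_green below 0.004 m) or (horizontal distance between lid_green and carousel below 0.125 m and z of lid_green in the frame of carousel between 0.046 and 0.054 m)) and ((horizontal distance between lid_blue and pot_blue below 0.0045 m and z of lid_blue in the frame of pot_blue between 0.052 and 0.056 m and angle between the z axis of lid_blue and the z axis of pot_blue, either way round below 0.05 rad and angle between lid_blue's own z axis and vertical below 0.07 rad and linear speed of lid_blue below 0.02 m/s and height (world z) of pot_blue below 0.004 m) or (horizontal distance between lid_blue and carousel below 0.125 m and z of lid_blue in the frame of carousel between 0.046 and 0.054 m)) and ((horizontal distance between lid_red and pot_red below 0.0045 m and z of lid_red in the frame of pot_red between 0.052 and 0.056 m and angle between the z axis of lid_red and the z axis of pot_red, either way round below 0.05 rad and angle between lid_red's own z axis and vertical below 0.07 rad and linear speed of lid_red below 0.02 m/s and height (world z) of pot_red below 0.004 m) or (horizontal distance between lid_red and carousel below 0.125 m and z of lid_red in the frame of carousel between 0.046 and 0.054 m)) and horizontal distance between blank and window below 0.02 m and angular speed of turntable below 0.05 rad/s); the robot touches nothing.
It fails at once if a bystander (rack, bottle, jar, tip box) is pushed more than 4 cm away (distance of any of rack_orange, reagent, vial, tip_box from where it was at the start of the episode above 0.04 m).
It fails at once if a pot is tipped over (angle between any of pot_yellow, pot_green, pot_blue, pot_red's own z axis and vertical above 0.7 rad).
Of pot_yellow, pot_green, pot_blue, pot_red only 3 to 4 are there at a start; the rules pass over those that are not, and their reading is None.
At some moment in a run one of pot_yellow, pot_green, pot_blue, pot_red may be knocked a few centimetres aside while the robot is not near it.
It also fails if it takes over 210 s, if anything falls off the work surface, if the arm or the gripper's body presses on something with over 40 N, if the wrist force passes 120 N, or if a joint passes its speed limit or range.

## Working session

There is one attempt and no reset: what is moved stays moved. The work goes in short steps, Python scripts to look and compute and a tool call to move; the robot and the scene stay as the last step left them, time stands still between calls to the robot, and variables do not carry over. Pictures are saved under pics/ and viewed, and the job is handed in when it is done.

Besides the shell and the picture viewer there is one more tool, called after "Call:" in YAML: its name, and indented under it one key for each argument. arm_command: Moves the arm, as the interface text tells. Its arguments: {"type":"object","properties":{"commands":{"type":"array"}},"required":["commands"]}

```bash
mkdir -p pics; python3 - <<'E'
from rig import *
import cv2,numpy as np
np.set_printoptions(precision=4,suppress=True)
s=read_state();print(s)
for n in ("scene","top"):
    p,d=capture(n);cv2.imwrite(f"pics/{n}0.png",p[:,:,::-1]);np.save(f"{n}_d.npy",d)
    m=camera_model(n);print(n,m["intrinsics"],m["pose"])
print(camera_model("wrist"))
E
```

```text
{'time_s': 0.0, 'joint_positions': array([ 66.6065,  30.2765,  82.1568,  -0.0015,  67.6906, -10.2254]), 'qvel': array([ 0.0949, -0.1634,  0.071 , -0.04  ,  0.0631,  0.0213]), 'tau': array([  0.0007, -44.0045, -17.6593,   0.0636,   0.0581,  -0.0001]), 'position': array([0.142 , 0.6079, 0.2075]), 'tcp_rot': array([[-0.9737,  0.2278, -0.0008],
       [ 0.2278,  0.9737, -0.002 ],
       [ 0.0004, -0.0021, -1.    ]]), 'force': array([0.0345, 0.4767, 0.6722]), 'moment': array([ 0.0171,  0.0202, -0.0217]), 'opening': 0.9989130168033934}
scene [[457.9456   0.     318.9591]
 [  0.     457.9456 241.5918]
 [  0.       0.       1.    ]] [[-0.7831  0.3393 -0.5212  1.2228]
 [ 0.6216  0.4526 -0.6393  0.7552]
 [ 0.019  -0.8247 -0.5653  0.7437]
 [ 0.      0.      0.      1.    ]]
top [[442.5554   0.     321.7335]
 [  0.     442.5554 236.6538]
 [  0.       0.       1.    ]] [[-0.0011 -0.9939  0.1103  0.5158]
 [-1.      0.0009 -0.0018  0.0209]
 [ 0.0017 -0.1103 -0.9939  1.0569]
 [ 0.      0.      0.      1.    ]]
{'intrinsics': array([[361.7197,   0.    , 312.1497],
       [  0.    , 361.7197, 245.5358],
       [  0.    ,   0.    ,   1.    ]]), 'mount': array([[ 0.0002, -0.9543, -0.2988,  0.0828],
       [ 1.    ,  0.0001,  0.0005, -0.0015],
       [-0.0005, -0.2988,  0.9543, -0.1775],
       [ 0.    ,  0.    ,  0.    ,  1.    ]])}
```

View pics/scene0.png

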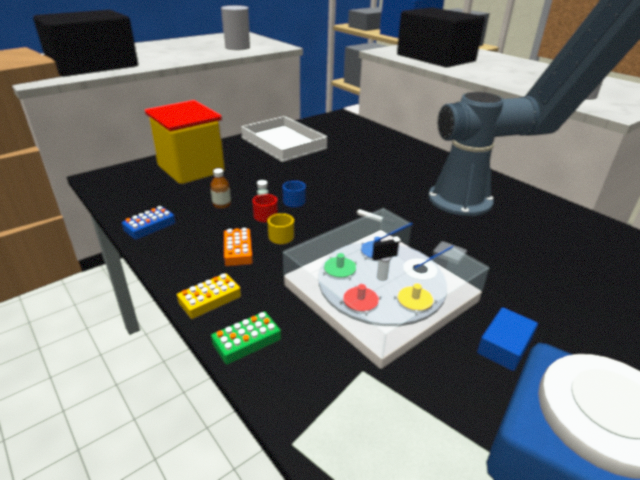

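View pics/top0.png

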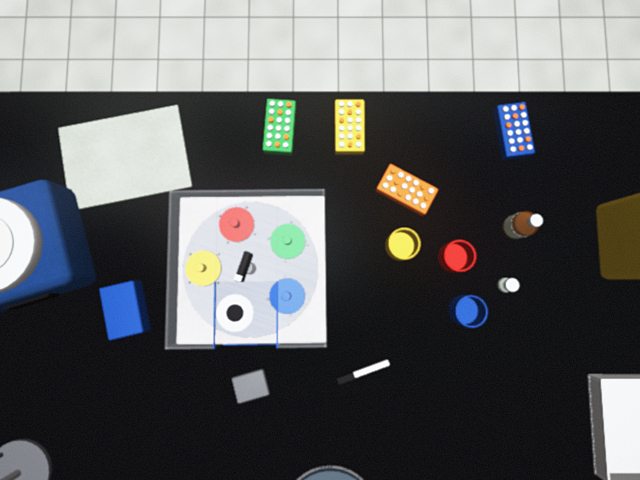

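```bash
cat > h.py <<'E'
from rig import *
import cv2,numpy as np
np.set_printoptions(precision=4,suppress=True)
def snap(n,name=None):
    s=read_state();p,d=capture(n)
    m=camera_model(n)
    if n=="wrist":
        T=np.eye(4);T[:3,:3]=s["tcp_rot"];T[:3,3]=s["position"];P=T@m["mount"]
    else: P=m["pose"]
    if name: cv2.imwrite(f"pics/{name}.png",p[:,:,::-1])
    return p,d,m["intrinsics"],P
def plane(u,v,K,P,z):
    r=P[:3,:3]@np.linalg.inv(K)@np.array([u,v,1.]);t=(z-P[2,3])/r[2];return P[:3,3]+t*r
def proj(X,K,P):
    c=np.linalg.inv(P)@np.append(X,1);q=K@c[:3];return q[:2]/q[2]
R={"yellow":(22,34),"green":(42,80),"blue":(100,128),"red":(0,8),"orange":(9,19)}
def mask(p,c,smin=110,vmin=60):
    h=cv2.cvtColor(p,cv2.COLOR_RGB2HSV);a,b=R[c]
    m=cv2.inRange(h,(a,smin,vmin),(b,255,255))
    if c=="red": m|=cv2.inRange(h,(172,smin,vmin),(180,255,255))
    return m
def blobs(m,amin=60):
    cs,_=cv2.findContours(m,cv2.RETR_EXTERNAL,cv2.CHAIN_APPROX_NONE)
    return sorted([c for c in cs if cv2.contourArea(c)>amin],key=lambda c:-cv2.contourArea(c))
def go(x=None,y=None,z=None,yaw=None):
    """tool-frame shift (units of 25mm) and turn (units 6deg) to target; yaw = world angle of tool y axis minus 90"""
    s=read_state();Rm=s["tcp_rot"];p=s["position"].copy();t=p.copy()
    for i,v in enumerate((x,y,z)):
        if v is not None:t[i]=v
    yw=np.degrees(np.arctan2(Rm[1,1],Rm[0,1]))-90
    d=Rm.T@(t-p)/.025
    out="pos %s yaw %.2f t %.2f J %s open %.3f F %s| shift units %s"%(p,yw,s["time_s"],s["joint_positions"].round(1),s["opening"],s["force"].round(1),d.round(2))
    if yaw is not None:
        a=np.radians(yaw);T=np.array([[-np.cos(a),-np.sin(a),0],[-np.sin(a),np.cos(a),0],[0,0,-1.]])
        if Rm[0,0]>0: pass
        rv=cv2.Rodrigues(Rm.T@T)[0].ravel();out+=" turn units %s"%(np.degrees(rv)/6).round(2)
    print(out)
E
python3 - <<'E'
from h import *
p,d,K,P=snap("top")
for c in ("yellow","green","blue","red","orange"):
    for b in blobs(mask(p,c))[:5]:
        (u,v),(w,h),a=cv2.minAreaRect(b);print(c,cv2.contourArea(b),"uv",round(u,1),round(v,1),"wh",round(w,1),round(h,1),plane(u,v,K,P,.06))
big=cv2.resize(p[180:360,160:560],(800,360),interpolation=cv2.INTER_CUBIC);cv2.imwrite("pics/big0.png",big[:,:,::-1])
big=cv2.resize(p[185:355,160:340],(800,756)[::1] if 0 else (630,595),interpolation=cv2.INTER_CUBIC);cv2.imwrite("pics/big1.png",big[:,:,::-1])
E
```

```text
yellow 3088.5 uv 617.5 235.5 wh 85.0 43.0 [ 0.6285 -0.6522  0.06  ]
yellow 1531.0 uv 350.0 126.5 wh 55.0 30.0 [ 0.8848 -0.0471  0.06  ]
yellow 861.0 uv 402.5 243.5 wh 33.0 35.0 [ 0.6107 -0.1637  0.06  ]
yellow 415.0 uv 199.7 269.3 wh 32.6 26.2 [0.5529 0.2933 0.06  ]
green 1575.5 uv 278.6 126.0 wh 30.7 55.2 [0.8861 0.1193 0.06  ]
blue 5205.0 uv 42.0 241.5 wh 125.0 84.0 [0.616  0.6516 0.06  ]
blue 2251.5 uv 123.7 309.4 wh 55.5 43.9 [0.4642 0.4598 0.06  ]
blue 1575.5 uv 514.7 129.0 wh 55.3 32.0 [ 0.8785 -0.4311  0.06  ]
blue 919.0 uv 470.4 309.9 wh 36.6 33.2 [ 0.462  -0.3118  0.06  ]
blue 873.5 uv 288.1 302.7 wh 48.1 34.0 [0.4783 0.0943 0.06  ]
red 985.0 uv 457.0 255.5 wh 33.0 38.0 [ 0.5834 -0.2861  0.06  ]
red 825.0 uv 236.0 224.0 wh 32.0 32.0 [0.6556 0.2139 0.06  ]
orange 1734.0 uv 406.8 189.5 wh 56.8 32.5 [ 0.7353 -0.1761  0.06  ]
orange 351.0 uv 524.4 223.4 wh 24.4 23.3 [ 0.6564 -0.4421  0.06  ]
```

View pics/big1.png

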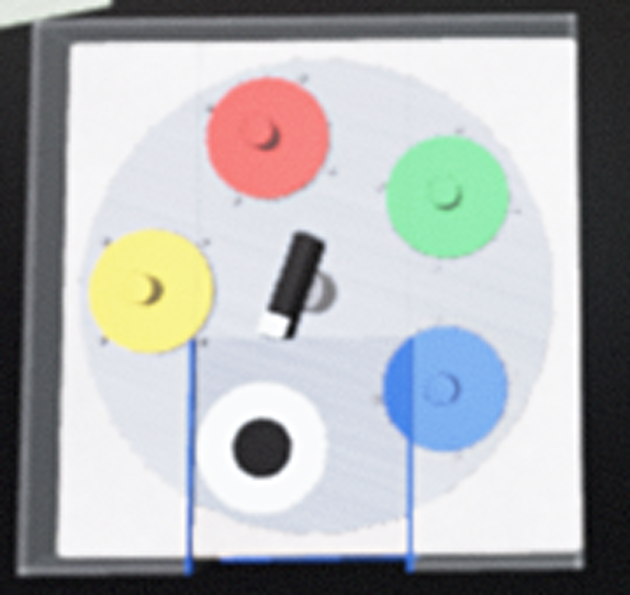

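View pics/big0.png

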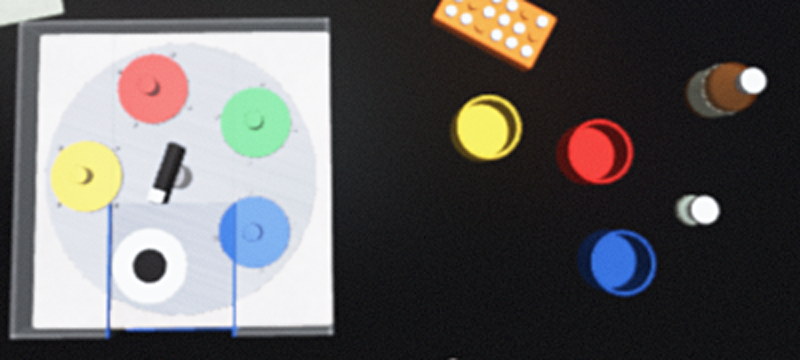

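```bash
python3 - <<'E'
from h import *
p,d,K,P=snap("top")
g=lambda u,v:(u/3.5+160-.36,v/3.5+185-.36)
st=[((262,447),.05),((152,291),.061),((268,138),.061),((448,197),.061),((445,388),.061)]
X=np.array([plane(*g(*a),K,P,z)[:2] for a,z in st]);print(X)
# fit centre+angle with radius 105, 72 spacing (clockwise in image = decreasing world angle)
k=np.arange(5);c=X.mean(0);dd=X-c
ang=np.degrees(np.unwrap(np.arctan2(dd[:,1],dd[:,0])));print(c,np.hypot(*dd.T),ang)
print("turntable blank angle",(ang+72*k).mean(),(ang-ang[0]))
for a,z in [((302,245),.156),((277,326),.156),((320,250),.05),((192,337),.106),((412,337),.106),((190,570),.106),((411,568),.106),((190,572),.034),((38,18),.106),((577,15),.106),((20,573),.106),((582,567),.106),((72,40),.034),((578,40),.034),((57,555),.034),((582,555),.034)]:
    print(a,z,plane(*g(*a),K,P,z))
E
```

```text
[[0.4567 0.2152]
 [0.5563 0.2856]
 [0.6553 0.2132]
 [0.6167 0.0962]
 [0.4944 0.0972]]
[0.5559 0.1815] [0.1047 0.1041 0.1044 0.1048 0.1043] [ 161.242    89.7793   17.7127  -54.4951 -126.1223]
turntable blank angle 161.62330193918518 [   0.      -71.4627 -143.5293 -215.7371 -287.3643]
(302, 245) 0.156 [0.5791 0.1738 0.156 ]
(277, 326) 0.156 [0.5321 0.1875 0.156 ]
(320, 250) 0.05 [0.5832 0.1801 0.05  ]
(192, 337) 0.106 [0.5264 0.2485 0.106 ]
(412, 337) 0.106 [0.5262 0.1141 0.106 ]
(190, 570) 0.106 [0.3871 0.2461 0.106 ]
(411, 568) 0.106 [0.3881 0.1134 0.106 ]
(190, 572) 0.034 [0.3761 0.2631 0.034 ]
(38, 18) 0.106 [0.7248 0.3497 0.106 ]
(577, 15) 0.106 [0.7264 0.013  0.106 ]
(20, 573) 0.106 [0.3855 0.3481 0.106 ]
(582, 567) 0.106 [0.3886 0.0106 0.106 ]
(72, 40) 0.034 [0.7255 0.3513 0.034 ]
(578, 40) 0.034 [0.7253 0.0118 0.034 ]
(57, 555) 0.034 [0.387  0.3494 0.034 ]
(582, 555) 0.034 [0.3865 0.0098 0.034 ]
```

```bash
python3 -c "
from h import *
go(.556,.1815,.2075,-18.4)"
```

```text
pos [0.1421 0.6081 0.2078] yaw -13.17 t 0.20 J [ 66.6  30.3  82.1  -0.   67.7 -10.2] open 1.004 F [ 0.4  1.  -0.4]| shift units [-20.01 -12.84   0.03] turn units [-0.01 -0.    0.87]
```

Call:
arm_command:
  commands:
    - {"translation": [-0.9,-0.6,0],"dr": [0,0,0.87],"jaw": 0}
    - {"translation": [-1,-0.6,0],"dr": [0,0,0],"jaw": 0}
    - {"translation": [-1,-0.6,0],"dr": [0,0,0],"jaw": 0}
    - {"translation": [-1,-0.6,0],"dr": [0,0,0],"jaw": 0}
    - {"translation": [-1,-0.6,0],"dr": [0,0,0],"jaw": 0}
    - {"translation": [-1,-0.6,0],"dr": [0,0,0],"jaw": 0}
    - {"translation": [-1,-0.6,0],"dr": [0,0,0],"jaw": 0}
    - {"translation": [-1,-0.6,0],"dr": [0,0,0],"jaw": 0}
    - {"translation": [-1,-0.6,0],"dr": [0,0,0],"jaw": 0}
    - {"translation": [-1,-0.6,0],"dr": [0,0,0],"jaw": 0}
    - {"translation": [-1,-0.6,0],"dr": [0,0,0],"jaw": 0}
    - {"translation": [-1,-0.6,0],"dr": [0,0,0],"jaw": 0}

```text
time_s: 1.2
position: [0.3704, 0.3443, 0.2084]
tcp_rot: [[-0.949, 0.315, -0.0], [0.315, 0.949, -0.0], [0.0, -0.0, -1.0]]
force: [0.1, 0.2, -0.8]
opening: 1.001
```

```bash
python3 -c "
from h import *
go(.556,.1815,.2075,-18.4)"
```

```text
pos [0.3704 0.3443 0.2084] yaw -18.38 t 1.20 J [ 30.2  21.1  99.    0.   60.  -41.4] open 1.001 F [ 0.1  0.2 -0.8]| shift units [-9.1  -3.84  0.04] turn units [-0. -0.  0.]
```

Call:
arm_command:
  commands:
    - {"translation": [-1,-0.4,0],"dr": [0,0,0],"jaw": 0}
    - {"translation": [-1,-0.4,0],"dr": [0,0,0],"jaw": 0}
    - {"translation": [-1,-0.4,0],"dr": [0,0,0],"jaw": 0}
    - {"translation": [-1,-0.4,0],"dr": [0,0,0],"jaw": 0}
    - {"translation": [-1,-0.4,0],"dr": [0,0,0],"jaw": 0}
    - {"translation": [-1,-0.4,0],"dr": [0,0,0],"jaw": 0}
    - {"translation": [-0.8,-0.4,0],"dr": [0,0,0],"jaw": 0.3}
    - {"translation": [0,0,0],"dr": [0,0,0],"jaw": 0.3}
    - {"translation": [0,0,0],"dr": [0,0,0],"jaw": 0.3}

```text
time_s: 1.95
position: [0.5095, 0.2247, 0.2082]
tcp_rot: [[-0.948, 0.318, -0.001], [0.318, 0.948, 0.0], [0.001, -0.0, -1.0]]
force: [0.3, 0.5, 0.1]
opening: 0.853
```

```bash
python3 -c "
from h import *
go(.556,.1815,.126,-18.4)
p,d,K,P=snap('wrist','w1')"
```

```text
pos [0.5095 0.2247 0.2082] yaw -18.53 t 1.95 J [ 12.3  25.   92.    0.   63.1 -59.2] open 0.853 F [0.3 0.5 0.1]| shift units [-2.32 -1.05  3.28] turn units [-0.   -0.01 -0.02]
```

View pics/w1.png

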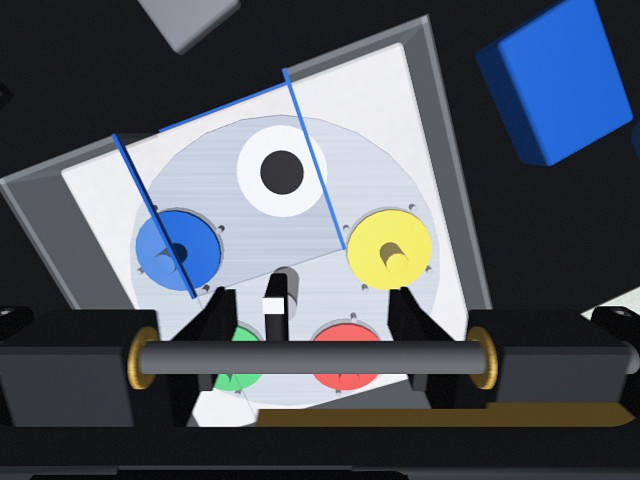

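Call:
arm_command:
  commands:
    - {"translation": [-0.77,-0.35,0],"dr": [0,0,0],"jaw": 0.4}
    - {"translation": [-0.77,-0.35,0],"dr": [0,0,0],"jaw": 0.4}
    - {"translation": [-0.78,-0.35,0],"dr": [0,0,0],"jaw": 0.4}
    - {"translation": [0,0,0],"dr": [0,0,0],"jaw": 0.4}
    - {"translation": [0,0,0],"dr": [0,0,0],"jaw": 0.4}
    - {"translation": [0,0,0],"dr": [0,0,0],"jaw": 0.4}

```text
time_s: 2.5
position: [0.5541, 0.1834, 0.2082]
tcp_rot: [[-0.949, 0.314, -0.002], [0.314, 0.949, 0.0], [0.002, -0.0, -1.0]]
force: [-0.8, 0.3, -0.4]
opening: 0.603
```

```bash
python3 -c "
from h import *
go(.556,.1815,.126,-18.4)
p,d,K,P=snap('wrist','w2')
p,d,K,P=snap('scene','s2')
cv2.imwrite('pics/s2b.png',cv2.resize(p[180:380,260:500],(720,600))[:,:,::-1])"
```

```text
pos [0.5541 0.1834 0.2082] yaw -18.33 t 2.50 J [  7.3  27.1  88.1   0.   64.9 -64.4] open 0.603 F [-0.8  0.3 -0.4]| shift units [-0.1  -0.05  3.29] turn units [-0.   -0.02  0.01]
```

View pics/w2.png

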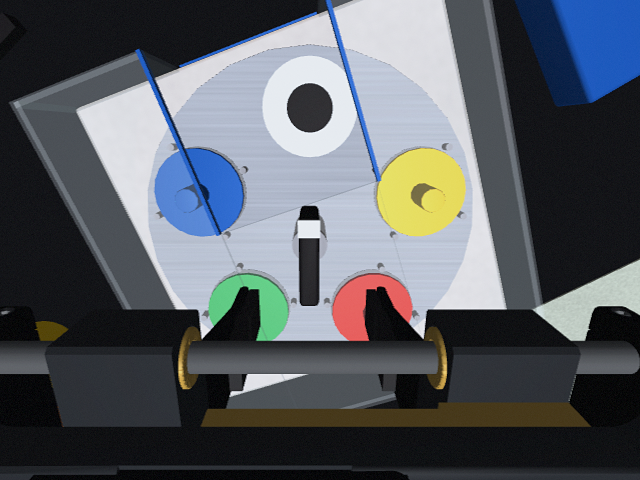

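View pics/s2b.png

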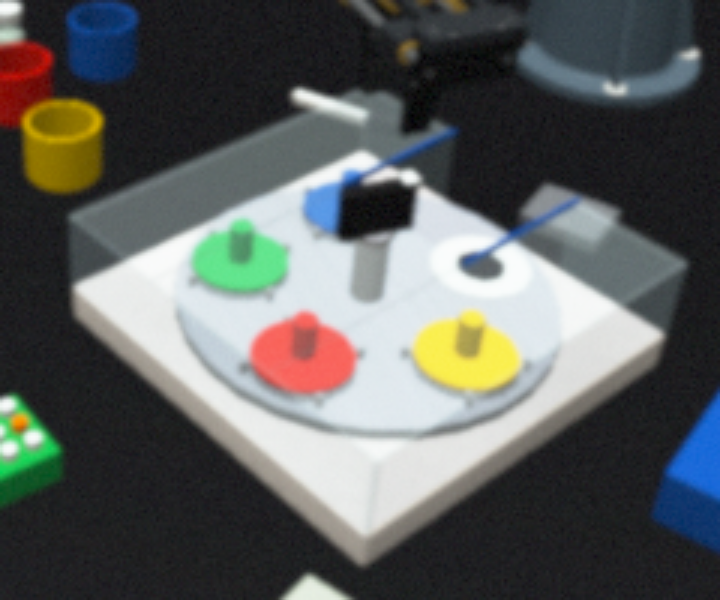

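Call:
arm_command:
  commands:
    - {"translation": [-0.05,0,0.8],"dr": [0,0,0],"jaw": 0.4}
    - {"translation": [-0.05,-0.05,0.8],"dr": [0,0,0],"jaw": 0.4}
    - {"translation": [0,0,0.8],"dr": [0,0,0],"jaw": 0.4}
    - {"translation": [0,0,0.8],"dr": [0,0,0],"jaw": 0.4}
    - {"translation": [0,0,0],"dr": [0,0,0],"jaw": 0.4}
    - {"translation": [0,0,0],"dr": [0,0,0],"jaw": 0.7}
    - {"translation": [0,0,0],"dr": [0,0,0],"jaw": 1}
    - {"translation": [0,0,0],"dr": [0,0,0],"jaw": 1}
    - {"translation": [0,0,0],"dr": [0,0,0],"jaw": 1}
    - {"translation": [0,0,0],"dr": [0,0,0],"jaw": 1}
    - {"translation": [0,0,0],"dr": [0,0,0],"jaw": 1}
    - {"translation": [0,0,0],"dr": [0,0,0],"jaw": 1}

```text
time_s: 3.6
position: [0.5577, 0.1797, 0.129]
tcp_rot: [[-0.949, 0.315, 0.0], [0.315, 0.949, -0.001], [-0.001, -0.001, -1.0]]
force: [-0.1, -1.6, 5.4]
opening: 0.156
```

Call:
arm_command:
  commands:
    - {"translation": [0,0,0],"dr": [0,0,-0.4],"jaw": 1}
    - {"translation": [0,0,0],"dr": [0,0,-0.8],"jaw": 1}
    - {"translation": [0,0,0],"dr": [0,0,-0.8],"jaw": 1}
    - {"translation": [0,0,0],"dr": [0,0,-0.8],"jaw": 1}
    - {"translation": [0,0,0],"dr": [0,0,-0.8],"jaw": 1}
    - {"translation": [0,0,0],"dr": [0,0,-0.8],"jaw": 1}
    - {"translation": [0,0,0],"dr": [0,0,-0.8],"jaw": 1}
    - {"translation": [0,0,0],"dr": [0,0,-0.8],"jaw": 1}
    - {"translation": [0,0,0],"dr": [0,0,-0.8],"jaw": 1}
    - {"translation": [0,0,0],"dr": [0,0,-0.8],"jaw": 1}
    - {"translation": [0,0,0],"dr": [0,0,-0.8],"jaw": 1}
    - {"translation": [0,0,0],"dr": [0,0,-0.8],"jaw": 1}

```text
time_s: 4.6
position: [0.5574, 0.1819, 0.129]
tcp_rot: [[-0.799, -0.601, -0.0], [-0.601, 0.799, 0.003], [-0.002, 0.003, -1.0]]
force: [-2.1, 4.4, 2.2]
opening: 0.16
```

```bash
python3 -c "
from h import *
go(.556,.1815,.126,72.2)"
```

```text
pos [0.5574 0.1819 0.129 ] yaw 36.97 t 4.60 J [   7.1   33.    92.1    0.2   54.9 -120. ] open 0.160 F [-2.1  4.4  2.2]| shift units [0.05 0.02 0.12] turn units [ 0.02  0.02 -5.87]
```

Call:
arm_command:
  commands:
    - {"translation": [0,0,0],"dr": [0,0,-0.8],"jaw": 1}
    - {"translation": [0,0,0],"dr": [0,0,-0.8],"jaw": 1}
    - {"translation": [0,0,0],"dr": [0,0,-0.8],"jaw": 1}
    - {"translation": [0,0,0],"dr": [0,0,-0.8],"jaw": 1}
    - {"translation": [0,0,0],"dr": [0,0,-0.8],"jaw": 1}
    - {"translation": [0,0,0],"dr": [0,0,-0.8],"jaw": 1}
    - {"translation": [0,0,0],"dr": [0,0,-0.7],"jaw": 1}
    - {"translation": [0,0,0],"dr": [0,0,-0.3],"jaw": 1}
    - {"translation": [0,0,0],"dr": [0,0,0],"jaw": 1}
    - {"translation": [0,0,0],"dr": [0,0,0],"jaw": 1}
    - {"translation": [0,0,0],"dr": [0,0,0],"jaw": 1}

```text
time_s: 5.52
position: [0.5561, 0.1827, 0.129]
tcp_rot: [[-0.316, -0.949, -0.002], [-0.949, 0.316, 0.004], [-0.003, 0.004, -1.0]]
force: [-3.5, 6.7, 3.8]
opening: 0.16
```

```bash
python3 -c "
from h import *
go(.556,.1815,.126,72.2)
p,d,K,P=snap('wrist','w3')
p,d,K,P=snap('top','t3')
"
```

```text
pos [0.5561 0.1827 0.129 ] yaw 71.57 t 5.52 J [   7.1   33.    92.1    0.3   55.  -154.6] open 0.160 F [-3.5  6.7  3.8]| shift units [ 0.05 -0.01  0.12] turn units [ 0.03  0.03 -0.11]
```

View pics/w3.png

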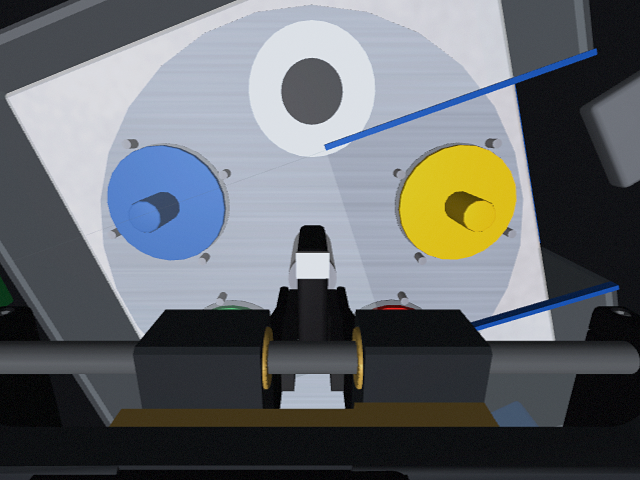

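View pics/t3.png

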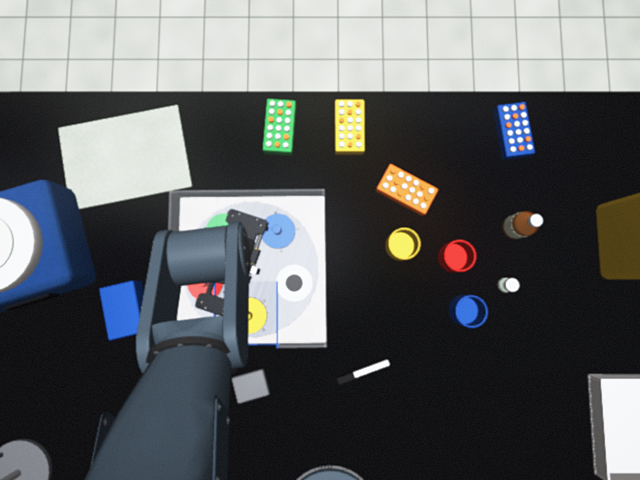

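```bash
cat >> h.py <<'E'
def disc(c,cam,z,name=None,amin=300,which=0):
    p,d,K,P=snap(cam,name);bs=blobs(mask(p,c,90,50),amin)
    for b in bs[:3]:
        hl=cv2.convexHull(b)
        pts=np.array([plane(u+.0,v+.0,K,P,z)[:2] for u,v in hl.reshape(-1,2)])
        (cx,cy),r=cv2.minEnclosingCircle((pts*1000).astype(np.float32))
        e=cv2.fitEllipse((pts*1000).astype(np.float32)) if len(pts)>5 else None
        print(cam,c,"area",cv2.contourArea(b),"uv",hl.reshape(-1,2).mean(0),"circ mm",round(cx,1),round(cy,1),"r",round(r,1),"ell",[np.round(q,1) for q in e] if e else None)
E
python3 -c "
from h import *
disc('yellow','wrist',.061)
disc('blue','wrist',.061)
"
```

```text
wrist yellow area 10361.0 uv [456.1364 208.5   ] circ mm 449.6 179.5 r 40.5 ell [array([449.9, 179.7]), array([79.6, 80.8]), np.float64(41.7)]
wrist blue area 10355.5 uv [167.9778 198.0444] circ mm 639.5 116.7 r 40.2 ell [array([639.4, 116.8]), array([79.3, 80. ]), np.float64(108.5)]
wrist blue area 1671.0 uv [474.25   107.0833] circ mm 437.0 141.5 r 92.0 ell [array([448.8, 168.6]), array([117.2, 496.6]), np.float64(91.3)]
wrist blue area 1378.5 uv [569.3333 298.4667] circ mm 403.3 276.8 r 55.4 ell [array([406.8, 277. ]), array([ 12.1, 140.3]), np.float64(90.2)]
```

Call:
arm_command:
  commands:
    - {"translation": [0,0,0],"dr": [0,0,0],"jaw": 0.5}
    - {"translation": [0,0,0],"dr": [0,0,0],"jaw": 0.4}
    - {"translation": [0,0,0],"dr": [0,0,0],"jaw": 0.4}
    - {"translation": [0,0,-0.6],"dr": [0,0,0],"jaw": 0.4}
    - {"translation": [0,0,-0.9],"dr": [0,0,0],"jaw": 0.4}
    - {"translation": [0,0,-0.9],"dr": [0,0,0],"jaw": 0.4}
    - {"translation": [0,0,0],"dr": [0,0,1],"jaw": 0.4}
    - {"translation": [0,0,0],"dr": [0,0,1],"jaw": 0.4}
    - {"translation": [0,0,0],"dr": [0,0,1],"jaw": 0.4}
    - {"translation": [0,0,0],"dr": [0,0,1],"jaw": 0.4}
    - {"translation": [0,0,0],"dr": [0,0,1],"jaw": 0.4}
    - {"translation": [0,0,0],"dr": [0,0,1],"jaw": 0.4}

```text
time_s: 6.72
position: [0.558, 0.1797, 0.1884]
tcp_rot: [[-0.816, -0.578, 0.0], [-0.578, 0.816, -0.0], [0.0, -0.0, -1.0]]
force: [0.1, -0.5, 0.5]
opening: 0.599
```

Call:
arm_command:
  commands:
    - {"translation": [0,0,0],"dr": [0,0,1],"jaw": 0.4}
    - {"translation": [0,0,0],"dr": [0,0,1],"jaw": 0.4}
    - {"translation": [0,0,0],"dr": [0,0,1],"jaw": 0.4}
    - {"translation": [0,0,0],"dr": [0,0,1],"jaw": 0.4}
    - {"translation": [0,0,0],"dr": [0,0,1],"jaw": 0.4}
    - {"translation": [0,0,0],"dr": [0,0,0.9],"jaw": 0.4}
    - {"translation": [1,0,0],"dr": [0,0,0],"jaw": 0.4}
    - {"translation": [1,0,0],"dr": [0,0,0],"jaw": 0.4}
    - {"translation": [1,0,0],"dr": [0,0,0],"jaw": 0.4}
    - {"translation": [0.8,0,0],"dr": [0,0,0],"jaw": 0.4}
    - {"translation": [0,0,0],"dr": [0,0,0],"jaw": 0.4}
    - {"translation": [0,0,0],"dr": [0,0,0],"jaw": 0.4}

```text
time_s: 7.72
position: [0.4626, 0.1797, 0.1887]
tcp_rot: [[-1.0, -0.004, 0.001], [-0.004, 1.0, -0.0], [-0.001, -0.0, -1.0]]
force: [0.1, -0.5, -0.0]
opening: 0.599
```

```bash
python3 -c "
from h import *
go(.4498,.1796,.0735,0)
disc('yellow','wrist',.061,'w4')
"
```

```text
pos [0.4626 0.1797 0.1887] yaw 0.22 t 7.72 J [  8.3  21.9 101.5  -0.   56.5 -81.9] open 0.599 F [ 0.1 -0.5 -0. ]| shift units [ 0.52 -0.    4.61] turn units [-0.    0.01  0.04]
wrist yellow area 6387.0 uv [315.2093 218.093 ] circ mm 450.4 180.0 r 39.9 ell [array([450.3, 179.9]), array([79.4, 79.5]), np.float64(69.9)]
```

View pics/w4.png

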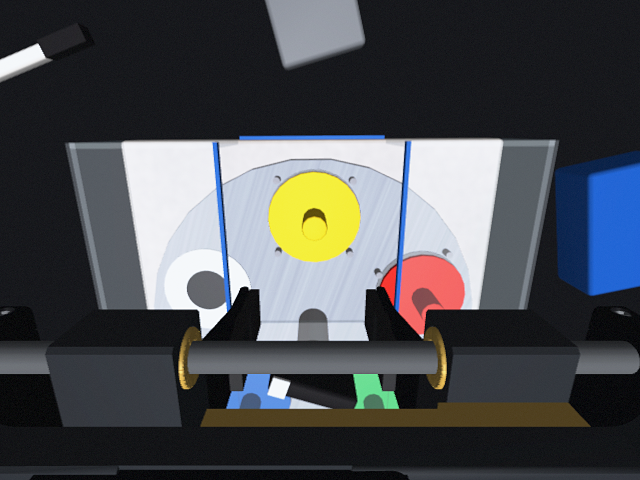

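Call:
arm_command:
  commands:
    - {"translation": [0.5,0,0.3],"dr": [0,0,0],"jaw": 0.4}
    - {"translation": [0,0,0.8],"dr": [0,0,0],"jaw": 0.4}
    - {"translation": [0,0,0.9],"dr": [0,0,0],"jaw": 0.4}
    - {"translation": [0,0,0.9],"dr": [0,0,0],"jaw": 0.4}
    - {"translation": [0,0,0.9],"dr": [0,0,0],"jaw": 0.4}
    - {"translation": [0,0,0.8],"dr": [0,0,0],"jaw": 0.4}
    - {"translation": [0,0,0],"dr": [0,0,0],"jaw": 0.4}
    - {"translation": [0,0,0],"dr": [0,0,0],"jaw": 0.4}

```text
time_s: 8.43
position: [0.4512, 0.1797, 0.0726]
tcp_rot: [[-1.0, -0.003, -0.001], [-0.003, 1.0, -0.0], [0.001, -0.0, -1.0]]
force: [-0.1, -0.1, 0.1]
opening: 0.602
```

Call:
arm_command:
  commands:
    - {"translation": [0,0,0],"dr": [0,0,0],"jaw": 1}
    - {"translation": [0,0,0],"dr": [0,0,0],"jaw": 1}
    - {"translation": [0,0,0],"dr": [0,0,0],"jaw": 1}
    - {"translation": [0,0,0],"dr": [0,0,0],"jaw": 1}
    - {"translation": [0,0,0],"dr": [0,0,0],"jaw": 1}
    - {"translation": [0,0,-0.3],"dr": [0,0,0],"jaw": 1}
    - {"translation": [0,0,-0.6],"dr": [0,0,0],"jaw": 1}
    - {"translation": [0,0,-1],"dr": [0,0,0],"jaw": 1}
    - {"translation": [0,0,-1],"dr": [0,0,0],"jaw": 1}
    - {"translation": [0,0,-1],"dr": [0,0,0],"jaw": 1}
    - {"translation": [0,0,-1],"dr": [0,0,0],"jaw": 1}
    - {"translation": [0,0,-1],"dr": [0,0,0],"jaw": 1}

```text
time_s: 9.43
position: [0.4498, 0.1799, 0.2229]
tcp_rot: [[-1.0, -0.004, 0.001], [-0.004, 1.0, 0.0], [-0.001, 0.0, -1.0]]
force: [0.7, -0.5, -0.5]
opening: 0.004
```

```bash
python3 -c "
from h import *
go(.61,-.1637,.22,0)
disc('yellow','top',.06,'t4')
disc('red','top',.06)
disc('blue','top',.06)
snap('wrist','w5')
"
```

```text
pos [0.4498 0.1799 0.2229] yaw 0.22 t 9.43 J [  8.5  18.3 100.8  -0.   60.9 -81.7] open 0.004 F [ 0.7 -0.5 -0.5]| shift units [ -6.36 -13.77   0.12] turn units [0.   0.01 0.04]
top yellow area 3071.5 uv [611.2353 240.7059] circ mm 630.7 -659.6 r 105.9 ell [array([ 626.5, -664.5]), array([145.5, 214.7]), np.float64(80.5)]
top yellow area 1548.0 uv [350.2 121.8] circ mm 885.7 -46.4 r 73.1 ell [array([885.3, -45.7]), array([ 89.1, 180.6]), np.float64(89.4)]
top yellow area 862.0 uv [401.2083 243.75  ] circ mm 610.6 -164.4 r 41.2 ell [array([ 610.6, -164.8]), array([75. , 82.7]), np.float64(27.5)]
top red area 1009.5 uv [456.3182 256.9091] circ mm 582.8 -286.3 r 44.4 ell [array([ 582.8, -286.8]), array([76.4, 89.8]), np.float64(11.4)]
top red area 861.0 uv [205.3478 282.4783] circ mm 524.7 281.6 r 39.7 ell [array([524.3, 281.6]), array([77. , 78.8]), np.float64(169.5)]
top blue area 6147.5 uv [ 55.9167 230.9167] circ mm 610.1 662.8 r 154.1 ell [array([610.7, 674.8]), array([287.2, 308. ]), np.float64(151.8)]
top blue area 1793.5 uv [514.8235 128.3529] circ mm 876.7 -429.5 r 75.7 ell [array([ 875.9, -429. ]), array([127.6, 146.9]), np.float64(84.5)]
top blue area 1704.0 uv [120.8235 303.5294] circ mm 464.5 462.4 r 72.1 ell [array([466.9, 465.5]), array([121.9, 140.4]), np.float64(88.6)]
```

View pics/w5.png

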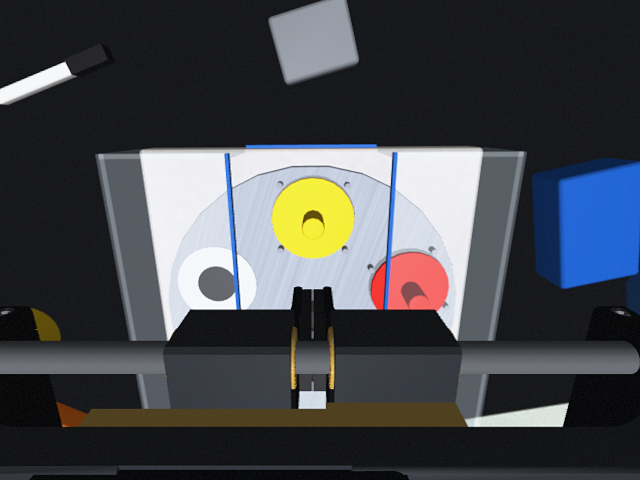

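Call:
arm_command:
  commands:
    - {"translation": [0,0,1],"dr": [0,0,0],"jaw": 0.4}
    - {"translation": [0,0,1],"dr": [0,0,0],"jaw": 0.4}
    - {"translation": [0,0,1],"dr": [0,0,0],"jaw": 0.4}
    - {"translation": [0,0,1],"dr": [0,0,0],"jaw": 0.4}
    - {"translation": [0,0,1],"dr": [0,0,0],"jaw": 0.4}
    - {"translation": [0,0,0.9],"dr": [0,0,0],"jaw": 0.4}
    - {"translation": [0,0,0],"dr": [0,0,0],"jaw": 0.4}
    - {"translation": [0,0,0],"dr": [0,0,0],"jaw": 0.4}

```text
time_s: 10.3
position: [0.4482, 0.1795, 0.0718]
tcp_rot: [[-1.0, -0.004, -0.006], [-0.004, 1.0, -0.001], [0.006, -0.001, -1.0]]
force: [-0.2, 0.1, 0.1]
opening: 0.526
```

```bash
python3 -c "
from h import *
go(.4498,.1796,.0735,0)
disc('yellow','wrist',.061,'w6')
"
```

```text
pos [0.4482 0.1795 0.0718] yaw 0.21 t 10.30 J [  8.5  32.7 108.9  -0.   38.8 -81.7] open 0.526 F [-0.2  0.1  0.1]| shift units [-0.06  0.   -0.07] turn units [-0.01 -0.05  0.03]
wrist yellow area 12104.0 uv [314.9167 270.1944] circ mm 450.4 179.3 r 40.1 ell [array([450.5, 179.4]), array([79.4, 80. ]), np.float64(80.3)]
```

View pics/w6.png

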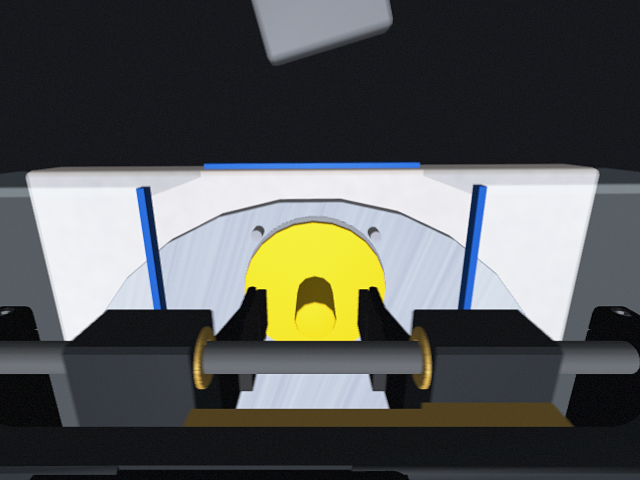

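Call:
arm_command:
  commands:
    - {"translation": [-0.05,0,-0.05],"dr": [0,0,0],"jaw": 0.9}
    - {"translation": [0,0,0],"dr": [0,0,0],"jaw": 0.9}
    - {"translation": [0,0,0],"dr": [0,0,0],"jaw": 0.9}
    - {"translation": [0,0,0],"dr": [0,0,0],"jaw": 0.9}
    - {"translation": [0,0,0],"dr": [0,0,0],"jaw": 0.9}
    - {"translation": [0,0,0],"dr": [0,0,0],"jaw": 0.9}
    - {"translation": [0,0,0],"dr": [0,0,0],"jaw": 0.9}
    - {"translation": [0,0,0],"dr": [0,0,0],"jaw": 0.9}

```text
time_s: 11.02
position: [0.4516, 0.18, 0.075]
tcp_rot: [[-1.0, -0.004, 0.0], [-0.004, 1.0, 0.0], [-0.0, 0.0, -1.0]]
force: [-0.1, -0.0, 3.8]
opening: 0.21
```

Call:
arm_command:
  commands:
    - {"translation": [0,0,0],"dr": [0,0,0],"jaw": 1}
    - {"translation": [0,0,0],"dr": [0,0,0],"jaw": 1}
    - {"translation": [0,0,-0.3],"dr": [0,0,0],"jaw": 1}
    - {"translation": [0,0,-0.3],"dr": [0,0,0],"jaw": 1}
    - {"translation": [0,0,-0.6],"dr": [0,0,0],"jaw": 1}
    - {"translation": [0,0,-0.8],"dr": [0,0,0],"jaw": 1}
    - {"translation": [0,0,-0.8],"dr": [0,0,0],"jaw": 1}
    - {"translation": [0,0,-0.8],"dr": [0,0,0],"jaw": 1}
    - {"translation": [0,0,-0.8],"dr": [0,0,0],"jaw": 1}
    - {"translation": [0,0,-0.8],"dr": [0,0,0],"jaw": 1}
    - {"translation": [0,0,-0.5],"dr": [0,0,0],"jaw": 1}
    - {"translation": [0,0,0],"dr": [0,0,0],"jaw": 1}

```text
time_s: 12.02
position: [0.4532, 0.1802, 0.2203]
tcp_rot: [[-1.0, -0.004, 0.006], [-0.004, 1.0, 0.001], [-0.006, 0.001, -1.0]]
force: [0.3, -0.2, -0.6]
opening: 0.204
```

```bash
python3 -c "
from h import *
go(.61,-.1637,.22,0)
snap('wrist','w7')
"
```

```text
pos [0.4532 0.1802 0.2203] yaw 0.22 t 12.02 J [  8.5  18.6 100.8  -0.   60.2 -81.7] open 0.204 F [ 0.3 -0.2 -0.6]| shift units [ -6.22 -13.78   0.04] turn units [0.01 0.06 0.04]
```

View pics/w7.png

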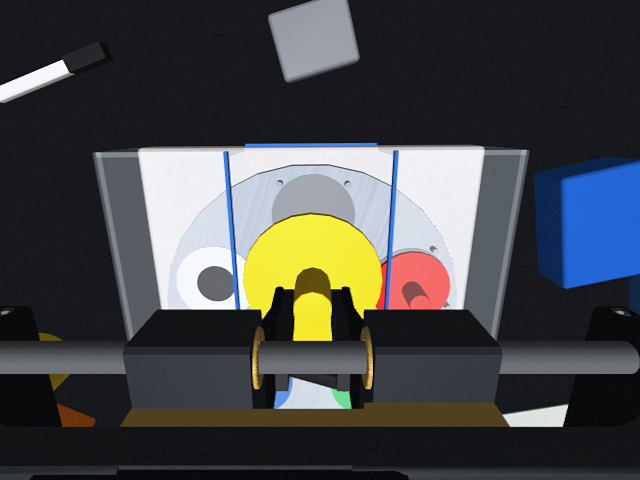

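Call:
arm_command:
  commands:
    - {"translation": [-0.3,-0.5,-0.6],"dr": [0,0,0],"jaw": 1}
    - {"translation": [-0.7,-0.9,-0.6],"dr": [0,0,0],"jaw": 1}
    - {"translation": [-0.7,-1,0],"dr": [0,0,0],"jaw": 1}
    - {"translation": [-0.7,-1,0],"dr": [0,0,0],"jaw": 1}
    - {"translation": [-0.7,-1,0],"dr": [0,0,0],"jaw": 1}
    - {"translation": [-0.7,-1,0],"dr": [0,0,0],"jaw": 1}
    - {"translation": [-0.7,-1,0],"dr": [0,0,0],"jaw": 1}
    - {"translation": [-0.7,-1,0],"dr": [0,0,0],"jaw": 1}
    - {"translation": [-0.7,-1,0],"dr": [0,0,0],"jaw": 1}
    - {"translation": [-0.7,-1,0],"dr": [0,0,0],"jaw": 1}
    - {"translation": [-0.7,-1,0],"dr": [0,0,0],"jaw": 1}
    - {"translation": [-0.7,-1,0],"dr": [0,0,0],"jaw": 1}

```text
time_s: 13.07
position: [0.6521, -0.1054, 0.2451]
tcp_rot: [[-1.0, -0.003, -0.004], [-0.003, 1.0, 0.001], [0.004, 0.001, -1.0]]
force: [-0.1, 0.4, -1.3]
opening: 0.205
```

Call:
arm_command:
  commands:
    - {"translation": [-0.8,-1,0],"dr": [0,0,0],"jaw": 1}
    - {"translation": [-0.8,-0.9,0],"dr": [0,0,0],"jaw": 1}
    - {"translation": [-0.4,-0.4,0],"dr": [0,0,0],"jaw": 1}
    - {"translation": [0,0,0],"dr": [0,0,0],"jaw": 1}
    - {"translation": [0,0,0],"dr": [0,0,0],"jaw": 1}
    - {"translation": [0,0,0],"dr": [0,0,0],"jaw": 1}

```text
time_s: 13.57
position: [0.7014, -0.1606, 0.2456]
tcp_rot: [[-1.0, -0.004, -0.004], [-0.004, 1.0, 0.002], [0.004, 0.002, -1.0]]
force: [-0.0, 0.3, -0.6]
opening: 0.208
```

```bash
python3 -c "
from h import *
go(.61,-.1637,.22,0)
disc('yellow','wrist',.06,'w8')
"
```

```text
pos [ 0.7014 -0.1606  0.2456] yaw 0.23 t 13.57 J [ -21.8   36.2   64.2    0.    79.8 -112. ] open 0.208 F [-0.   0.3 -0.6]| shift units [ 3.65 -0.11  1.04] turn units [ 0.02 -0.03  0.04]
wrist yellow area 11604.5 uv [313.5128 259.7436] circ mm 771.7 -161.0 r 76.4 ell [array([ 771.5, -161.1]), array([150.9, 151.6]), np.float64(64.2)]
wrist yellow area 4266.5 uv [310.9706 159.9412] circ mm 644.5 -157.9 r 36.4 ell [array([ 644.7, -157.9]), array([71.9, 72.6]), np.float64(12.3)]
```

View pics/w8.png

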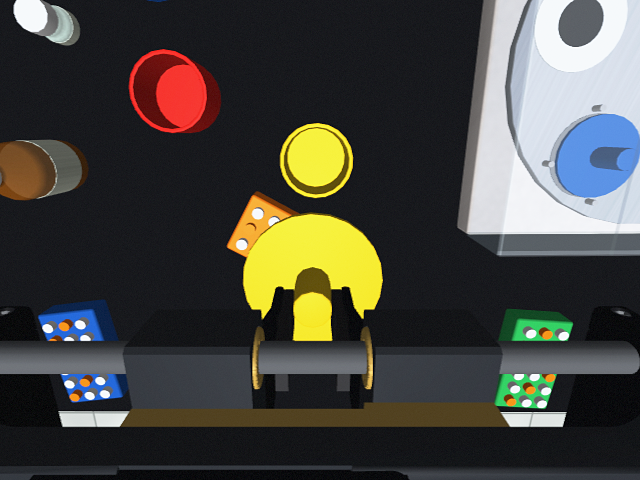

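Call:
arm_command:
  commands:
    - {"translation": [0.7,0.1,0.5],"dr": [0,0,0],"jaw": 1}
    - {"translation": [0.8,0,0.8],"dr": [0,0,0],"jaw": 1}
    - {"translation": [0.78,0,0.8],"dr": [0,0,0],"jaw": 1}
    - {"translation": [0,0,0.8],"dr": [0,0,0],"jaw": 1}
    - {"translation": [0,0,0.8],"dr": [0,0,0],"jaw": 1}
    - {"translation": [0,0,0.8],"dr": [0,0,0],"jaw": 1}
    - {"translation": [0,0,0.4],"dr": [0,0,0],"jaw": 1}
    - {"translation": [0,0,0],"dr": [0,0,0],"jaw": 1}
    - {"translation": [0,0,0],"dr": [0,0,0],"jaw": 1}
    - {"translation": [0,0,0],"dr": [0,0,0],"jaw": 1}

```text
time_s: 14.45
position: [0.6466, -0.1594, 0.1261]
tcp_rot: [[-1.0, -0.004, 0.002], [-0.004, 1.0, -0.001], [-0.002, -0.001, -1.0]]
force: [-0.2, -0.4, 0.1]
opening: 0.208
```

```bash
python3 -c "
from h import *
go(.6445,-.158,.078,0)
snap('wrist','w9')
p,d,K,P=snap('scene')
cv2.imwrite('pics/s9.png',cv2.resize(p[130:280,180:380],(800,600),interpolation=cv2.INTER_CUBIC)[:,:,::-1])
"
```

```text
pos [ 0.6466 -0.1594  0.1261] yaw 0.25 t 14.45 J [ -23.4   38.6   80.1   -0.    61.2 -113.7] open 0.208 F [-0.2 -0.4  0.1]| shift units [0.09 0.06 1.92] turn units [-0.01  0.02  0.04]
```

View pics/w9.png

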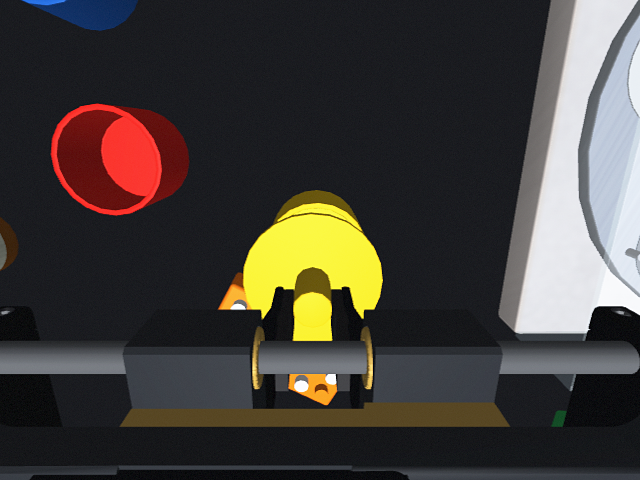

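View pics/s9.png

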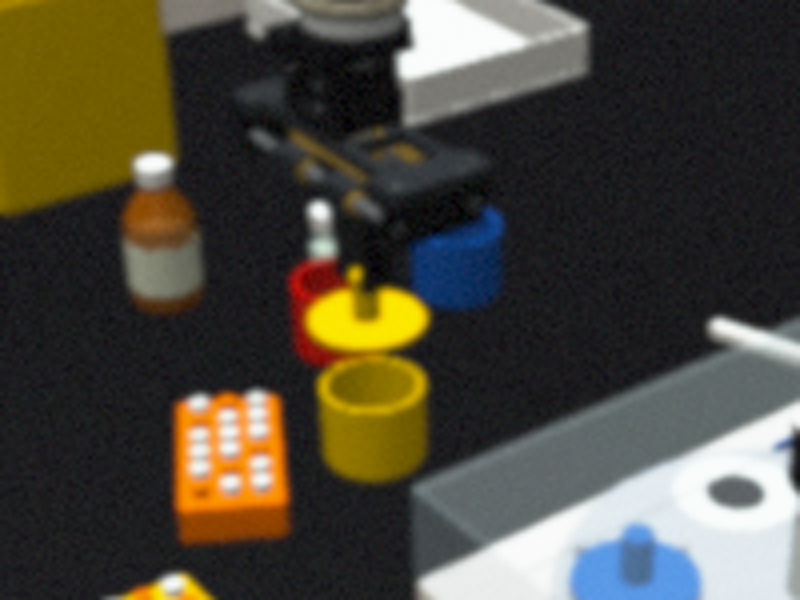

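```bash
python3 -c "
from h import *
m=camera_model('scene');K,P=m['intrinsics'],m['pose']
print(plane(180+373/4-.4,130+385/4-.4,K,P,.06),plane(180+367/4-.4,130+317/4-.4,K,P,.113))
for X in ([.6445,-.158,.06],[.646,-.159,.113]): print((proj(np.array(X),K,P)-[180,130])*4)
"
```

```text
[ 0.6468 -0.1551  0.06  ] [ 0.6471 -0.1583  0.113 ]
[371.8275 380.519 ]
[366.2014 314.5249]
```

Call:
arm_command:
  commands:
    - {"translation": [0.05,0.08,0.5],"dr": [0,0,0],"jaw": 1}
    - {"translation": [0,0,0.5],"dr": [0,0,0],"jaw": 1}
    - {"translation": [0,0,0.3],"dr": [0,0,0],"jaw": 1}
    - {"translation": [0,0,0.2],"dr": [0,0,0],"jaw": 1}
    - {"translation": [0,0,0],"dr": [0,0,0],"jaw": 1}
    - {"translation": [0,0,0],"dr": [0,0,0],"jaw": 1}

```text
time_s: 15.05
position: [0.6444, -0.1575, 0.0868]
tcp_rot: [[-1.0, -0.004, -0.001], [-0.004, 1.0, 0.0], [0.001, 0.0, -1.0]]
force: [-0.4, 0.2, -0.1]
opening: 0.213
```

Call:
arm_command:
  commands:
    - {"translation": [0,0,0.15],"dr": [0,0,0],"jaw": 1}
    - {"translation": [0,0,0.15],"dr": [0,0,0],"jaw": 1}
    - {"translation": [0,0,0],"dr": [0,0,0],"jaw": 1}
    - {"translation": [0,0,0],"dr": [0,0,0],"jaw": 1}

```text
time_s: 15.38
position: [0.6444, -0.1574, 0.0796]
tcp_rot: [[-1.0, -0.004, -0.0], [-0.004, 1.0, 0.0], [0.0, 0.0, -1.0]]
force: [-0.2, 0.3, -0.1]
opening: 0.208
```

No contact force yet and it is near seating height; a bit further.

Call:
arm_command:
  commands:
    - {"translation": [0,0,0.08],"dr": [0,0,0],"jaw": 1}
    - {"translation": [0,0,0],"dr": [0,0,0],"jaw": 1}
    - {"translation": [0,0,0],"dr": [0,0,0],"jaw": 1}

```text
time_s: 15.63
position: [0.6448, -0.1575, 0.0791]
tcp_rot: [[-1.0, -0.004, 0.001], [-0.004, 1.0, -0.0], [-0.001, -0.0, -1.0]]
force: [-1.8, -0.0, 4.4]
opening: 0.206
```

```bash
python3 -c "
from h import *
go(.6445,-.158,.078,0)
p,d,K,P=snap('scene')
cv2.imwrite('pics/s10.png',cv2.resize(p[130:280,180:380],(800,600),interpolation=cv2.INTER_CUBIC)[:,:,::-1])
"
```

```text
pos [ 0.6448 -0.1575  0.0791] yaw 0.22 t 15.63 J [ -23.4   41.9   82.    -0.    56.  -113.6] open 0.206 F [-1.8 -0.   4.4]| shift units [ 0.01 -0.02  0.04] turn units [-0.    0.01  0.04]
```

View pics/s10.png

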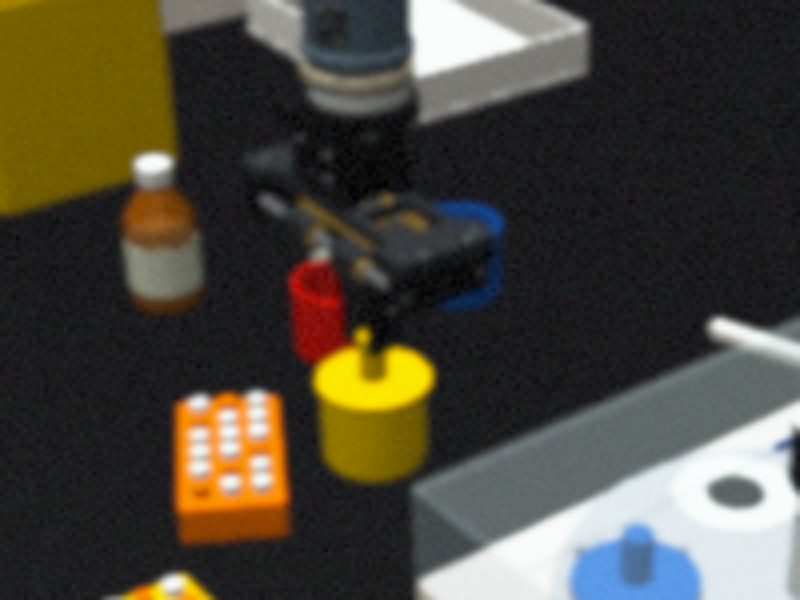

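Seated by look, and Fz of 4.4 N confirms contact. Release to a modest opening, rise, look.

Call:
arm_command:
  commands:
    - {"translation": [0,0,0],"dr": [0,0,0],"jaw": 0.6}
    - {"translation": [0,0,0],"dr": [0,0,0],"jaw": 0.5}
    - {"translation": [0,0,0],"dr": [0,0,0],"jaw": 0.4}
    - {"translation": [0,0,0],"dr": [0,0,0],"jaw": 0.4}
    - {"translation": [0,0,-0.4],"dr": [0,0,0],"jaw": 0.4}
    - {"translation": [0,0,-0.8],"dr": [0,0,0],"jaw": 0.4}
    - {"translation": [0,0,-1],"dr": [0,0,0],"jaw": 0.4}
    - {"translation": [0,0,-1],"dr": [0,0,0],"jaw": 0.4}
    - {"translation": [0,0,-1],"dr": [0,0,0],"jaw": 0.4}
    - {"translation": [0,0,-0.8],"dr": [0,0,0],"jaw": 0.4}
    - {"translation": [0,0,0],"dr": [0,0,0],"jaw": 0.4}

```text
time_s: 16.6
position: [0.6476, -0.1586, 0.2088]
tcp_rot: [[-1.0, -0.004, 0.01], [-0.004, 1.0, -0.004], [-0.01, -0.004, -1.0]]
force: [-0.1, 0.0, 0.3]
opening: 0.602
```

```bash
python3 -c "
from h import *
go(.5561,.1815,.2,-35.8-72)
disc('yellow','wrist',.065,'w11')
p,d,K,P=snap('scene')
cv2.imwrite('pics/s11.png',cv2.resize(p[130:280,180:380],(800,600),interpolation=cv2.INTER_CUBIC)[:,:,::-1])
"
```

```text
pos [ 0.6476 -0.1586  0.2088] yaw 0.22 t 16.60 J [ -23.3   33.2   76.1   -0.    70.  -113.6] open 0.602 F [-0.1  0.   0.3]| shift units [ 3.61 13.62  0.26] turn units [ 0.06  0.1  18.  ]
wrist yellow area 5876.0 uv [315.4186 218.6977] circ mm 642.2 -158.8 r 40.9 ell [array([ 642.6, -158.8]), array([80.1, 81. ]), np.float64(82.4)]
wrist yellow area 583.5 uv [378.9 393.2] circ mm 830.2 -81.6 r 27.4 ell [array([833.8, -86. ]), array([34.6, 53.1]), np.float64(119.3)]
```

View pics/w11.png

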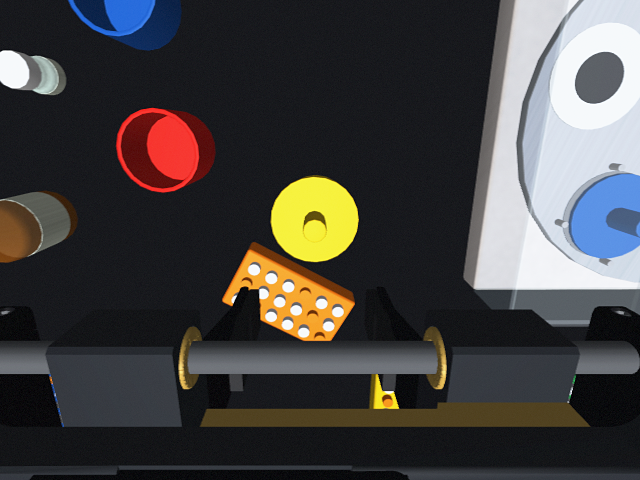

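View pics/s11.png

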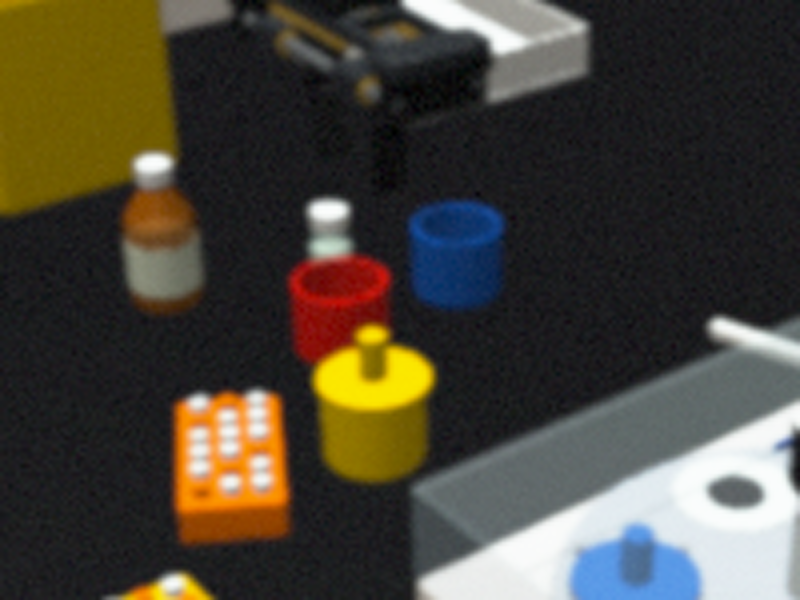

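Call:
arm_command:
  commands:
    - {"translation": [0.2,0.8,0],"dr": [0,0,0],"jaw": 0.4}
    - {"translation": [0.3,1,0],"dr": [0,0,0],"jaw": 0.4}
    - {"translation": [0.3,1,0],"dr": [0,0,0],"jaw": 0.4}
    - {"translation": [0.3,1,0],"dr": [0,0,0],"jaw": 0.4}
    - {"translation": [0.3,1,0],"dr": [0,0,0],"jaw": 0.4}
    - {"translation": [0.3,1,0],"dr": [0,0,0],"jaw": 0.4}
    - {"translation": [0.3,1,0],"dr": [0,0,0],"jaw": 0.4}
    - {"translation": [0.3,1,0],"dr": [0,0,0],"jaw": 0.4}
    - {"translation": [0.3,1,0],"dr": [0,0,0],"jaw": 0.4}
    - {"translation": [0.3,1,0],"dr": [0,0,0],"jaw": 0.4}
    - {"translation": [0.3,1,0],"dr": [0,0,0],"jaw": 0.4}
    - {"translation": [0.3,1,0],"dr": [0,0,0],"jaw": 0.4}

```text
time_s: 17.7
position: [0.554, 0.1383, 0.2009]
tcp_rot: [[-1.0, -0.004, -0.004], [-0.004, 1.0, -0.0], [0.004, -0.0, -1.0]]
force: [0.1, -0.2, 0.0]
opening: 0.602
```

Call:
arm_command:
  commands:
    - {"translation": [0.1,1,0],"dr": [0,0,0],"jaw": 0.4}
    - {"translation": [0,0.8,0],"dr": [0,0,0],"jaw": 0.4}
    - {"translation": [0,0,0],"dr": [0,0,1],"jaw": 0.4}
    - {"translation": [0,0,0],"dr": [0,0,1],"jaw": 0.4}
    - {"translation": [0,0,0],"dr": [0,0,1],"jaw": 0.4}
    - {"translation": [0,0,0],"dr": [0,0,1],"jaw": 0.4}
    - {"translation": [0,0,0],"dr": [0,0,1],"jaw": 0.4}
    - {"translation": [0,0,0],"dr": [0,0,1],"jaw": 0.4}
    - {"translation": [0,0,0],"dr": [0,0,1],"jaw": 0.4}
    - {"translation": [0,0,0],"dr": [0,0,1],"jaw": 0.4}
    - {"translation": [0,0,0],"dr": [0,0,1],"jaw": 0.4}
    - {"translation": [0,0,0],"dr": [0,0,1],"jaw": 0.4}

```text
time_s: 18.7
position: [0.5518, 0.1821, 0.2008]
tcp_rot: [[-0.499, 0.867, -0.004], [0.867, 0.499, -0.001], [0.002, -0.004, -1.0]]
force: [-0.1, -0.2, 0.4]
opening: 0.6
```

Call:
arm_command:
  commands:
    - {"translation": [0,0,0],"dr": [0,0,1],"jaw": 0.4}
    - {"translation": [0,0,0],"dr": [0,0,1],"jaw": 0.4}
    - {"translation": [0,0,0],"dr": [0,0,1],"jaw": 0.4}
    - {"translation": [0,0,0],"dr": [0,0,1],"jaw": 0.4}
    - {"translation": [0,0,0],"dr": [0,0,1],"jaw": 0.4}
    - {"translation": [0,0,0],"dr": [0,0,1],"jaw": 0.4}
    - {"translation": [0,0,0],"dr": [0,0,1],"jaw": 0.4}
    - {"translation": [0,0,0],"dr": [0,0,1],"jaw": 0.4}
    - {"translation": [0,0,0],"dr": [0,0,0],"jaw": 0.4}
    - {"translation": [0,0,0],"dr": [0,0,0],"jaw": 0.4}
    - {"translation": [0,0,0],"dr": [0,0,0],"jaw": 0.4}

```text
time_s: 19.62
position: [0.5525, 0.1821, 0.2018]
tcp_rot: [[0.303, 0.953, -0.002], [0.953, -0.303, -0.0], [-0.001, -0.002, -1.0]]
force: [-0.3, 0.1, 0.1]
opening: 0.602
```

```bash
python3 -c "
from h import *
go(.5561,.1815,.128,-108)
p,d,K,P=snap('wrist','w12')
"
```

```text
pos [0.5525 0.1821 0.2018] yaw -107.66 t 19.62 J [ 7.2 27.4 88.8 -0.  64.  24.9] open 0.602 F [-0.3  0.1  0.1]| shift units [0.02 0.15 2.95] turn units [-0.02  0.01  0.06]
```

View pics/w12.png

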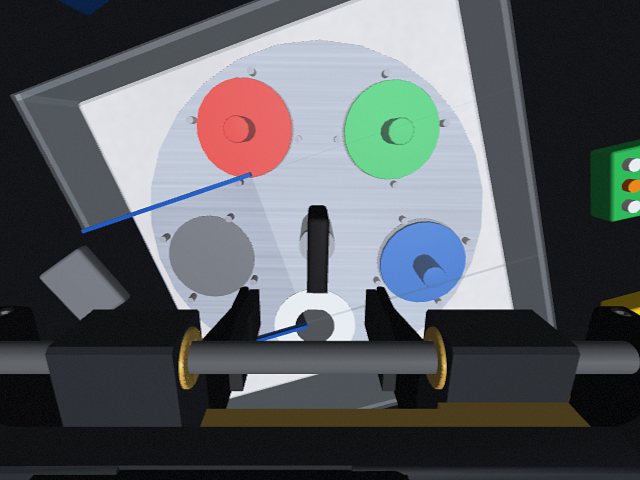

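Call:
arm_command:
  commands:
    - {"translation": [0,0.15,0.6],"dr": [0,0,0.06],"jaw": 0.4}
    - {"translation": [0,0,0.8],"dr": [0,0,0],"jaw": 0.4}
    - {"translation": [0,0,0.8],"dr": [0,0,0],"jaw": 0.4}
    - {"translation": [0,0,0.75],"dr": [0,0,0],"jaw": 0.4}
    - {"translation": [0,0,0],"dr": [0,0,0],"jaw": 0.7}
    - {"translation": [0,0,0],"dr": [0,0,0],"jaw": 1}
    - {"translation": [0,0,0],"dr": [0,0,0],"jaw": 1}
    - {"translation": [0,0,0],"dr": [0,0,0],"jaw": 1}
    - {"translation": [0,0,0],"dr": [0,0,0],"jaw": 1}
    - {"translation": [0,0,0],"dr": [0,0,0],"jaw": 1}
    - {"translation": [0,0,0],"dr": [0,0,0],"jaw": 1}
    - {"translation": [0,0,0],"dr": [0,0,0],"jaw": 1}

```text
time_s: 20.67
position: [0.5558, 0.1816, 0.1297]
tcp_rot: [[0.312, 0.95, -0.001], [0.95, -0.312, 0.001], [0.0, -0.002, -1.0]]
force: [-3.4, 1.5, 4.9]
opening: 0.153
```

Call:
arm_command:
  commands:
    - {"translation": [0,0,0],"dr": [0,0,-0.6],"jaw": 1}
    - {"translation": [0,0,0],"dr": [0,0,-1],"jaw": 1}
    - {"translation": [0,0,0],"dr": [0,0,-1],"jaw": 1}
    - {"translation": [0,0,0],"dr": [0,0,-1],"jaw": 1}
    - {"translation": [0,0,0],"dr": [0,0,-1],"jaw": 1}
    - {"translation": [0,0,0],"dr": [0,0,-1],"jaw": 1}
    - {"translation": [0,0,0],"dr": [0,0,-1],"jaw": 1}
    - {"translation": [0,0,0],"dr": [0,0,-1],"jaw": 1}
    - {"translation": [0,0,0],"dr": [0,0,-1],"jaw": 1}
    - {"translation": [0,0,0],"dr": [0,0,-1],"jaw": 1}
    - {"translation": [0,0,0],"dr": [0,0,-1],"jaw": 1}
    - {"translation": [0,0,0],"dr": [0,0,-1],"jaw": 1}

```text
time_s: 21.67
position: [0.5545, 0.1812, 0.1297]
tcp_rot: [[-0.785, 0.619, -0.004], [0.619, 0.785, -0.0], [0.003, -0.003, -1.0]]
force: [-5.2, 0.5, 7.7]
opening: 0.159
```

Call:
arm_command:
  commands:
    - {"translation": [0,0,0],"dr": [0,0,-0.5],"jaw": 1}
    - {"translation": [0,0,0],"dr": [0,0,0],"jaw": 1}
    - {"translation": [0,0,0],"dr": [0,0,0],"jaw": 1}
    - {"translation": [0,0,0],"dr": [0,0,0],"jaw": 1}

```text
time_s: 22.0
position: [0.5544, 0.1811, 0.1296]
tcp_rot: [[-0.814, 0.581, -0.004], [0.581, 0.814, -0.001], [0.003, -0.003, -1.0]]
force: [-5.1, -0.7, 7.2]
opening: 0.161
```

```bash
python3 -c "
from h import *
go(.5561,.1815,.128,-36)
disc('red','wrist',.061,'w13')
"
```

```text
pos [0.5544 0.1811 0.1296] yaw -35.50 t 22.00 J [  7.1  32.9  92.2   0.   55.1 -47.4] open 0.161 F [-5.1 -0.7  7.2]| shift units [-0.05  0.05  0.07] turn units [-0.03 -0.03  0.08]
wrist red area 12269.0 uv [212.6667 125.9333] circ mm 449.8 177.8 r 40.2 ell [array([449.8, 177.9]), array([79.6, 80. ]), np.float64(135.4)]
```

View pics/w13.png

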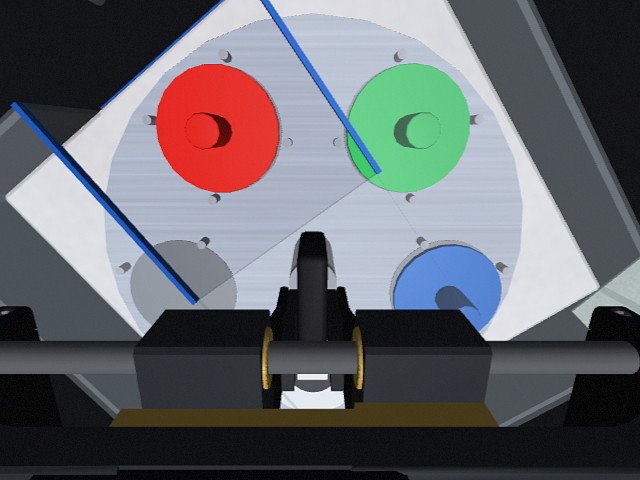

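Call:
arm_command:
  commands:
    - {"translation": [0,0,0],"dr": [0,0,0],"jaw": 0.5}
    - {"translation": [0,0,0],"dr": [0,0,0],"jaw": 0.4}
    - {"translation": [0,0,0],"dr": [0,0,0],"jaw": 0.4}
    - {"translation": [0,0,0],"dr": [0,0,0],"jaw": 0.4}
    - {"translation": [0,0,-0.6],"dr": [0,0,0],"jaw": 0.4}
    - {"translation": [0,0,-0.9],"dr": [0,0,0],"jaw": 0.4}
    - {"translation": [0,0,-0.9],"dr": [0,0,-0.9],"jaw": 0.4}
    - {"translation": [0,0,0],"dr": [0,0,-1],"jaw": 0.4}
    - {"translation": [0,0,0],"dr": [0,0,-1],"jaw": 0.4}
    - {"translation": [0,0,0],"dr": [0,0,-1],"jaw": 0.4}
    - {"translation": [0,0,0],"dr": [0,0,-1],"jaw": 0.4}
    - {"translation": [0,0,0],"dr": [0,0,-1],"jaw": 0.4}

```text
time_s: 23.05
position: [0.5571, 0.181, 0.1889]
tcp_rot: [[-1.0, -0.003, 0.001], [-0.003, 1.0, -0.0], [-0.001, -0.0, -1.0]]
force: [0.1, -0.1, 0.2]
opening: 0.599
```

Call:
arm_command:
  commands:
    - {"translation": [0.8,-0.1,0],"dr": [0,0,0],"jaw": 0.4}
    - {"translation": [1,0,0],"dr": [0,0,0],"jaw": 0.4}
    - {"translation": [1,0,0],"dr": [0,0,0],"jaw": 0.4}
    - {"translation": [1,0,0],"dr": [0,0,0],"jaw": 0.4}
    - {"translation": [0.4,0,0],"dr": [0,0,0],"jaw": 0.4}
    - {"translation": [0,0,0],"dr": [0,0,0],"jaw": 0.4}
    - {"translation": [0,0,0],"dr": [0,0,0],"jaw": 0.4}

```text
time_s: 23.63
position: [0.4532, 0.179, 0.1894]
tcp_rot: [[-1.0, 0.002, 0.003], [0.002, 1.0, 0.0], [-0.003, 0.0, -1.0]]
force: [0.4, 0.5, 0.4]
opening: 0.597
```

```bash
python3 -c "
from h import *
go(.4500,.1778,.074,0)
disc('red','wrist',.061,'w14')
"
```

```text
pos [0.4532 0.179  0.1894] yaw -0.13 t 23.63 J [  8.4  21.2 102.8  -0.   55.9 -81.5] open 0.597 F [0.4 0.5 0.4]| shift units [ 0.14 -0.05  4.61] turn units [ 0.    0.03 -0.02]
wrist red area 6229.5 uv [312.7907 223.7442] circ mm 450.3 178.1 r 40.2 ell [array([450.2, 178.1]), array([79.5, 79.9]), np.float64(101.7)]
```

Call:
arm_command:
  commands:
    - {"translation": [0.12,-0.03,0.5],"dr": [0,0,0],"jaw": 0.4}
    - {"translation": [0,0,0.9],"dr": [0,0,0],"jaw": 0.4}
    - {"translation": [0,0,0.9],"dr": [0,0,0],"jaw": 0.4}
    - {"translation": [0,0,0.9],"dr": [0,0,0],"jaw": 0.4}
    - {"translation": [0,0,0.9],"dr": [0,0,0],"jaw": 0.4}
    - {"translation": [0,0,0.5],"dr": [0,0,0],"jaw": 0.4}
    - {"translation": [0,0,0],"dr": [0,0,0],"jaw": 0.4}
    - {"translation": [0,0,0],"dr": [0,0,0],"jaw": 0.4}

```text
time_s: 24.35
position: [0.4503, 0.1781, 0.0732]
tcp_rot: [[-1.0, 0.003, -0.0], [0.003, 1.0, -0.0], [0.0, -0.0, -1.0]]
force: [0.2, 0.5, 0.2]
opening: 0.599
```

Call:
arm_command:
  commands:
    - {"translation": [0,0,0],"dr": [0,0,0],"jaw": 0.9}
    - {"translation": [0,0,0],"dr": [0,0,0],"jaw": 0.9}
    - {"translation": [0,0,0],"dr": [0,0,0],"jaw": 0.9}
    - {"translation": [0,0,0],"dr": [0,0,0],"jaw": 0.9}
    - {"translation": [0,0,0],"dr": [0,0,0],"jaw": 0.9}
    - {"translation": [0,0,0],"dr": [0,0,0],"jaw": 0.9}
    - {"translation": [0,0,0],"dr": [0,0,0],"jaw": 0.9}
    - {"translation": [0,0,0],"dr": [0,0,0],"jaw": 1}
    - {"translation": [0,0,0],"dr": [0,0,0],"jaw": 1}
    - {"translation": [0,0,0],"dr": [0,0,0],"jaw": 1}

```text
time_s: 25.18
position: [0.449, 0.1782, 0.0743]
tcp_rot: [[-1.0, 0.003, 0.001], [0.003, 1.0, 0.0], [-0.001, 0.0, -1.0]]
force: [-0.5, 0.3, 6.5]
opening: 0.21
```

Call:
arm_command:
  commands:
    - {"translation": [0,0,-0.3],"dr": [0,0,0],"jaw": 1}
    - {"translation": [0,0,-0.3],"dr": [0,0,0],"jaw": 1}
    - {"translation": [0,0,-0.6],"dr": [0,0,0],"jaw": 1}
    - {"translation": [0,0,-0.9],"dr": [0,0,0],"jaw": 1}
    - {"translation": [0,0,-0.9],"dr": [0,0,0],"jaw": 1}
    - {"translation": [0,0,-0.9],"dr": [0,0,0],"jaw": 1}
    - {"translation": [0,0,-0.9],"dr": [0,0,0],"jaw": 1}
    - {"translation": [0,0,-0.9],"dr": [0,0,0],"jaw": 1}
    - {"translation": [0,0,-0.9],"dr": [0,0,0],"jaw": 1}
    - {"translation": [0,0,-0.4],"dr": [0,0,0],"jaw": 1}

```text
time_s: 26.02
position: [0.4499, 0.1784, 0.2523]
tcp_rot: [[-1.0, 0.002, 0.005], [0.002, 1.0, 0.001], [-0.005, 0.001, -1.0]]
force: [0.7, -0.1, -1.0]
opening: 0.21
```

```bash
python3 -c "
from h import *
go(.583+.08,-.286,.25,0)
disc('red','top',.06,'t15')
"
```

```text
pos [0.4499 0.1784 0.2523] yaw -0.13 t 26.02 J [  8.4  16.   98.8  -0.   64.9 -81.5] open 0.210 F [ 0.7 -0.1 -1. ]| shift units [ -8.57 -18.55   0.12] turn units [ 0.01  0.05 -0.02]
top red area 1011.5 uv [456.3182 256.9545] circ mm 583.2 -286.3 r 44.6 ell [array([ 582.8, -286.8]), array([76.5, 90. ]), np.float64(12.5)]
```

Call:
arm_command:
  commands:
    - {"translation": [-0.4,-0.6,0],"dr": [0,0,0],"jaw": 1}
    - {"translation": [-0.5,-1,0],"dr": [0,0,0],"jaw": 1}
    - {"translation": [-0.5,-1,0],"dr": [0,0,0],"jaw": 1}
    - {"translation": [-0.5,-1,0],"dr": [0,0,0],"jaw": 1}
    - {"translation": [-0.5,-1,0],"dr": [0,0,0],"jaw": 1}
    - {"translation": [-0.5,-1,0],"dr": [0,0,0],"jaw": 1}
    - {"translation": [-0.5,-1,0],"dr": [0,0,0],"jaw": 1}
    - {"translation": [-0.5,-1,0],"dr": [0,0,0],"jaw": 1}
    - {"translation": [-0.5,-1,0],"dr": [0,0,0],"jaw": 1}
    - {"translation": [-0.5,-1,0],"dr": [0,0,0],"jaw": 1}
    - {"translation": [-0.5,-1,0],"dr": [0,0,0],"jaw": 1}
    - {"translation": [-0.5,-1,0],"dr": [0,0,0],"jaw": 1}

```text
time_s: 27.07
position: [0.5952, -0.1133, 0.2482]
tcp_rot: [[-1.0, 0.003, -0.002], [0.003, 1.0, 0.001], [0.002, 0.001, -1.0]]
force: [0.5, 0.3, -0.8]
opening: 0.214
```

Call:
arm_command:
  commands:
    - {"translation": [-0.5,-1,0],"dr": [0,0,0],"jaw": 1}
    - {"translation": [-0.5,-1,0],"dr": [0,0,0],"jaw": 1}
    - {"translation": [-0.5,-1,0],"dr": [0,0,0],"jaw": 1}
    - {"translation": [-0.5,-1,0],"dr": [0,0,0],"jaw": 1}
    - {"translation": [-0.4,-1,0],"dr": [0,0,0],"jaw": 1}
    - {"translation": [-0.3,-1,0],"dr": [0,0,0],"jaw": 1}
    - {"translation": [0,-0.9,0],"dr": [0,0,0],"jaw": 1}
    - {"translation": [0,0,0],"dr": [0,0,0],"jaw": 1}
    - {"translation": [0,0,0],"dr": [0,0,0],"jaw": 1}
    - {"translation": [0,0,0],"dr": [0,0,0],"jaw": 1}

```text
time_s: 27.9
position: [0.6619, -0.284, 0.248]
tcp_rot: [[-1.0, 0.003, -0.002], [0.003, 1.0, 0.002], [0.002, 0.002, -1.0]]
force: [0.3, 0.6, -0.8]
opening: 0.207
```

```bash
python3 -c "
from h import *
go(.583,-.286,.22,0)
disc('red','wrist',.06,'w16')
disc('yellow','wrist',.065)
"
```

```text
pos [ 0.6619 -0.284   0.248 ] yaw -0.16 t 27.90 J [ -32.1   36.2   64.     0.    80.  -122. ] open 0.207 F [ 0.3  0.6 -0.8]| shift units [ 3.15 -0.09  1.13] turn units [ 0.02 -0.02 -0.03]
wrist red area 11033.5 uv [311.0833 265.0833] circ mm 739.2 -284.7 r 77.7 ell [array([ 736.5, -285.4]), array([148. , 152.9]), np.float64(178.8)]
wrist red area 4493.5 uv [301.3056 134.1389] circ mm 582.4 -295.9 r 36.5 ell [array([ 582.5, -295.9]), array([72.1, 72.6]), np.float64(3.9)]
wrist yellow area 5352.0 uv [430.8684 197.6842] circ mm 641.3 -163.1 r 45.2 ell [array([ 641.4, -161.9]), array([79.3, 90.2]), np.float64(157.7)]
wrist yellow area 607.5 uv [503.9167 401.5833] circ mm 887.1 -50.2 r 37.7 ell [array([881.9, -48.8]), array([33.7, 82.7]), np.float64(96.1)]
wrist yellow area 414.0 uv [  7.  225.5] circ mm 660.9 -602.3 r 33.8 ell [array([ 688.2, -592.1]), array([10.9, 15. ]), np.float64(55.4)]
```

View pics/w16.png

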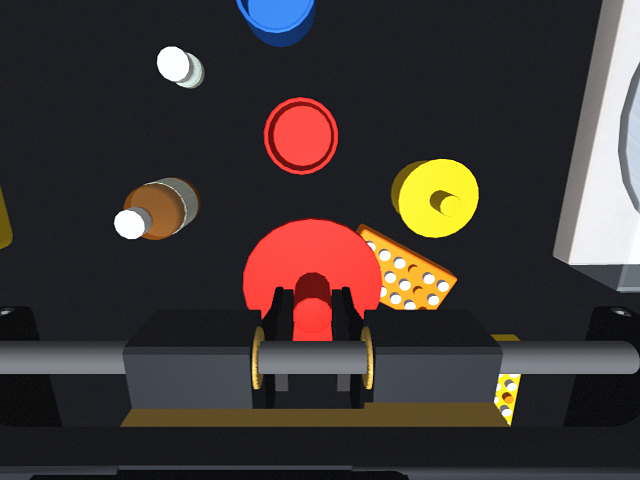

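Call:
arm_command:
  commands:
    - {"translation": [0.7,-0.2,0.2],"dr": [0,0,0],"jaw": 1}
    - {"translation": [0.9,-0.28,0.5],"dr": [0,0,0],"jaw": 1}
    - {"translation": [0.9,0,0.8],"dr": [0,0,0],"jaw": 1}
    - {"translation": [0.68,0,0.8],"dr": [0,0,0],"jaw": 1}
    - {"translation": [0,0,0.9],"dr": [0,0,0],"jaw": 1}
    - {"translation": [0,0,0.9],"dr": [0,0,0],"jaw": 1}
    - {"translation": [0,0,0.7],"dr": [0,0,0],"jaw": 1}
    - {"translation": [0,0,0],"dr": [0,0,0],"jaw": 1}
    - {"translation": [0,0,0],"dr": [0,0,0],"jaw": 1}
    - {"translation": [0,0,0],"dr": [0,0,0],"jaw": 1}

```text
time_s: 28.83
position: [0.5841, -0.2965, 0.1303]
tcp_rot: [[-1.0, 0.001, 0.002], [0.001, 1.0, -0.001], [-0.002, -0.001, -1.0]]
force: [0.0, 0.7, -0.5]
opening: 0.212
```

```bash
python3 -c "
from h import *
go(.5825,-.2959,.078,0)
snap('wrist','w17')
p,d,K,P=snap('scene')
cv2.imwrite('pics/s17.png',cv2.resize(p[130:280,180:380],(800,600),interpolation=cv2.INTER_CUBIC)[:,:,::-1])
for X in ([.5825,-.296,.06],[.5825,-.296,.113]): print((proj(np.array(X),K,P)-[180,130])*4)
"
```

```text
pos [ 0.5841 -0.2965  0.1303] yaw -0.09 t 28.83 J [ -36.7   37.6   81.6    0.    60.7 -126.6] open 0.212 F [ 0.   0.7 -0.5]| shift units [0.07 0.03 2.09] turn units [-0.01  0.02 -0.01]
[338.7761 276.3741]
[335.356  213.8671]
```

View pics/s17.png

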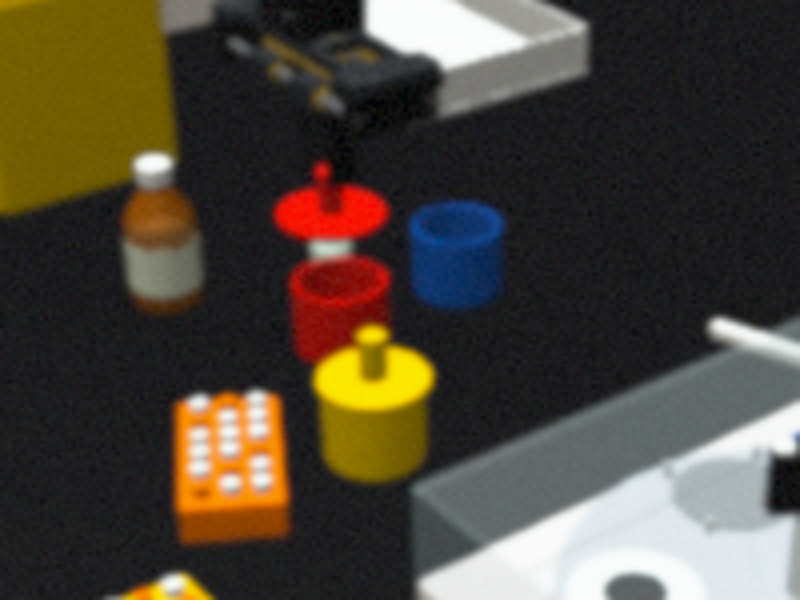

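Call:
arm_command:
  commands:
    - {"translation": [0.09,0.05,0.5],"dr": [0,0,0],"jaw": 1}
    - {"translation": [0,0,0.6],"dr": [0,0,0],"jaw": 1}
    - {"translation": [0,0,0.4],"dr": [0,0,0],"jaw": 1}
    - {"translation": [0,0,0.2],"dr": [0,0,0],"jaw": 1}
    - {"translation": [0,0,0],"dr": [0,0,0],"jaw": 1}
    - {"translation": [0,0,0],"dr": [0,0,0],"jaw": 1}

```text
time_s: 29.43
position: [0.5812, -0.2957, 0.0868]
tcp_rot: [[-1.0, 0.003, 0.001], [0.003, 1.0, -0.0], [-0.001, -0.0, -1.0]]
force: [-0.4, 0.4, -0.3]
opening: 0.215
```

Call:
arm_command:
  commands:
    - {"translation": [0,0,0.15],"dr": [0,0,0],"jaw": 1}
    - {"translation": [0,0,0.15],"dr": [0,0,0],"jaw": 1}
    - {"translation": [0,0,0],"dr": [0,0,0],"jaw": 1}
    - {"translation": [0,0,0],"dr": [0,0,0],"jaw": 1}

```text
time_s: 29.77
position: [0.5807, -0.2954, 0.0789]
tcp_rot: [[-1.0, 0.003, -0.0], [0.003, 1.0, 0.0], [0.0, 0.0, -1.0]]
force: [-0.7, 0.3, -0.9]
opening: 0.211
```

Call:
arm_command:
  commands:
    - {"translation": [-0.05,0,0.06],"dr": [0,0,0],"jaw": 1}
    - {"translation": [0,0,0.04],"dr": [0,0,0],"jaw": 1}
    - {"translation": [0,0,0],"dr": [0,0,0],"jaw": 1}
    - {"translation": [0,0,0],"dr": [0,0,0],"jaw": 1}

```text
time_s: 30.1
position: [0.5819, -0.2957, 0.0785]
tcp_rot: [[-1.0, 0.002, -0.0], [0.002, 1.0, -0.001], [0.0, -0.001, -1.0]]
force: [-3.2, 0.9, 8.9]
opening: 0.211
```

```bash
python3 -c "
from h import *
go(.5825,-.2959,.078,0)
p,d,K,P=snap('scene')
cv2.imwrite('pics/s18.png',cv2.resize(p[130:280,180:380],(800,600),interpolation=cv2.INTER_CUBIC)[:,:,::-1])
"
```

```text
pos [ 0.5819 -0.2957  0.0785] yaw -0.12 t 30.10 J [ -36.7   41.3   83.7   -0.1   55.  -126.6] open 0.211 F [-3.2  0.9  8.9]| shift units [-0.02 -0.01  0.02] turn units [-0.01 -0.   -0.02]
```

View pics/s18.png

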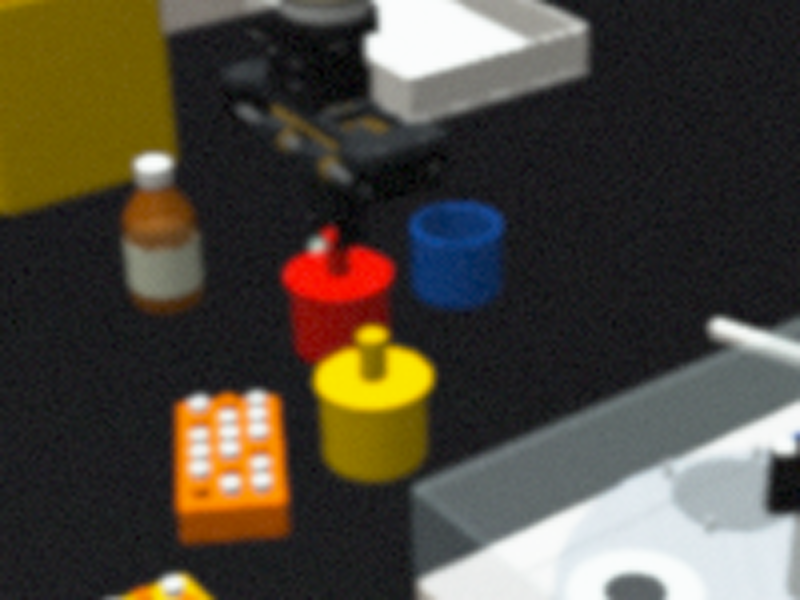

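Call:
arm_command:
  commands:
    - {"translation": [0,0,0],"dr": [0,0,0],"jaw": 0.6}
    - {"translation": [0,0,0],"dr": [0,0,0],"jaw": 0.5}
    - {"translation": [0,0,0],"dr": [0,0,0],"jaw": 0.4}
    - {"translation": [0,0,0],"dr": [0,0,0],"jaw": 0.4}
    - {"translation": [0,0,-0.4],"dr": [0,0,0],"jaw": 0.4}
    - {"translation": [0,0,-0.8],"dr": [0,0,0],"jaw": 0.4}
    - {"translation": [0,0,-1],"dr": [0,0,0],"jaw": 0.4}
    - {"translation": [0,0,-1],"dr": [0,0,0],"jaw": 0.4}
    - {"translation": [0,0,-1],"dr": [0,0,0],"jaw": 0.4}
    - {"translation": [0,0,-0.8],"dr": [0,0,0],"jaw": 0.4}
    - {"translation": [0,0,0],"dr": [0,0,0],"jaw": 0.4}

```text
time_s: 31.07
position: [0.5849, -0.2973, 0.2073]
tcp_rot: [[-1.0, 0.002, 0.009], [0.002, 1.0, -0.006], [-0.009, -0.006, -1.0]]
force: [-0.0, -0.1, 0.3]
opening: 0.598
```

```bash
python3 -c "
from h import *
go(.5558,.1815,.2,0)
disc('red','wrist',.065,'w19')
"
```

```text
pos [ 0.5849 -0.2973  0.2073] yaw -0.13 t 31.07 J [ -36.7   32.5   77.9    0.    69.  -126.6] open 0.598 F [-0.  -0.1  0.3]| shift units [ 1.21 19.15  0.16] turn units [-0.06  0.08 -0.02]
wrist red area 6045.0 uv [318.0233 222.2093] circ mm 581.0 -297.1 r 41.9 ell [array([ 581.6, -296.9]), array([80.1, 83.2]), np.float64(85.7)]
```

View pics/w19.png

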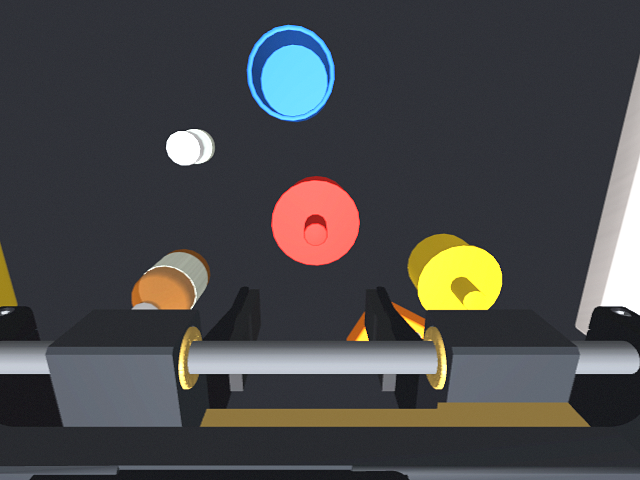

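Call:
arm_command:
  commands:
    - {"translation": [0.1,0.8,0],"dr": [0,0,0],"jaw": 0.4}
    - {"translation": [0.1,1,0],"dr": [0,0,0],"jaw": 0.4}
    - {"translation": [0.1,1,0],"dr": [0,0,0],"jaw": 0.4}
    - {"translation": [0.1,1,0],"dr": [0,0,0],"jaw": 0.4}
    - {"translation": [0.1,1,0],"dr": [0,0,0],"jaw": 0.4}
    - {"translation": [0.1,1,0],"dr": [0,0,0],"jaw": 0.4}
    - {"translation": [0.1,1,0],"dr": [0,0,0],"jaw": 0.4}
    - {"translation": [0.1,1,0],"dr": [0,0,0],"jaw": 0.4}
    - {"translation": [0.1,1,0],"dr": [0,0,0],"jaw": 0.4}
    - {"translation": [0.1,1,0],"dr": [0,0,0],"jaw": 0.4}
    - {"translation": [0.1,1,0],"dr": [0,0,0],"jaw": 0.4}
    - {"translation": [0,1,0],"dr": [0,0,0],"jaw": 0.4}

```text
time_s: 32.12
position: [0.5535, 0.0011, 0.2001]
tcp_rot: [[-1.0, 0.003, -0.004], [0.003, 1.0, 0.001], [0.004, 0.001, -1.0]]
force: [-1.2, 0.2, -0.5]
opening: 0.601
```

Call:
arm_command:
  commands:
    - {"translation": [0,1,0],"dr": [0,0,0],"jaw": 0.4}
    - {"translation": [0,1,0],"dr": [0,0,0],"jaw": 0.4}
    - {"translation": [0,1,0],"dr": [0,0,0],"jaw": 0.4}
    - {"translation": [0,1,0],"dr": [0,0,0],"jaw": 0.4}
    - {"translation": [0,1,0],"dr": [0,0,0],"jaw": 0.4}
    - {"translation": [0,1,0],"dr": [0,0,0],"jaw": 0.4}
    - {"translation": [0,1,0],"dr": [0,0,0],"jaw": 0.4}
    - {"translation": [0,0.35,0],"dr": [0,0,0],"jaw": 0.4}
    - {"translation": [0,0,0],"dr": [0,0,1],"jaw": 0.4}
    - {"translation": [0,0,0],"dr": [0,0,1],"jaw": 0.4}
    - {"translation": [0,0,0],"dr": [0,0,1],"jaw": 0.4}
    - {"translation": [0,0,0],"dr": [0,0,1],"jaw": 0.4}

```text
time_s: 33.12
position: [0.555, 0.1829, 0.2003]
tcp_rot: [[-0.91, 0.414, -0.002], [0.414, 0.91, -0.001], [0.002, -0.002, -1.0]]
force: [-0.2, 0.3, -0.2]
opening: 0.598
```

Call:
arm_command:
  commands:
    - {"translation": [0,0,0],"dr": [0,0,1],"jaw": 0.4}
    - {"translation": [0,0,0],"dr": [0,0,1],"jaw": 0.4}
    - {"translation": [0,0,0],"dr": [0,0,1],"jaw": 0.4}
    - {"translation": [0,0,0],"dr": [0,0,1],"jaw": 0.4}
    - {"translation": [0,0,0],"dr": [0,0,1],"jaw": 0.4}
    - {"translation": [0,0,0],"dr": [0,0,1],"jaw": 0.4}
    - {"translation": [0,0,0],"dr": [0,0,1],"jaw": 0.4}
    - {"translation": [0,0,0],"dr": [0,0,1],"jaw": 0.4}
    - {"translation": [0,0,0],"dr": [0,0,1],"jaw": 0.4}
    - {"translation": [0,0,0],"dr": [0,0,1],"jaw": 0.4}
    - {"translation": [0,0,0],"dr": [0,0,1],"jaw": 0.4}
    - {"translation": [0,0,0],"dr": [0,0,1],"jaw": 0.4}

```text
time_s: 34.12
position: [0.555, 0.1826, 0.2003]
tcp_rot: [[0.113, 0.994, -0.002], [0.994, -0.113, -0.001], [-0.001, -0.002, -1.0]]
force: [0.5, -0.1, 0.3]
opening: 0.603
```

Call:
arm_command:
  commands:
    - {"translation": [0,0,0],"dr": [0,0,1],"jaw": 0.4}
    - {"translation": [0,0,0],"dr": [0,0,1],"jaw": 0.4}
    - {"translation": [0,0,0],"dr": [0,0,1],"jaw": 0.4}
    - {"translation": [0,0,0],"dr": [0,0,1],"jaw": 0.4}
    - {"translation": [0,0,0],"dr": [0,0,1],"jaw": 0.4}
    - {"translation": [0,0,0],"dr": [0,0,1],"jaw": 0.4}
    - {"translation": [0,0,0],"dr": [0,0,1],"jaw": 0.4}
    - {"translation": [0,0,0],"dr": [0,0,1],"jaw": 0.4}
    - {"translation": [0,0,0],"dr": [0,0,1],"jaw": 0.4}
    - {"translation": [0,0,0],"dr": [0,0,1],"jaw": 0.4}
    - {"translation": [0,0,0],"dr": [0,0,1],"jaw": 0.4}
    - {"translation": [0,0,0],"dr": [0,0,1],"jaw": 0.4}

```text
time_s: 35.12
position: [0.555, 0.1826, 0.2003]
tcp_rot: [[0.98, 0.2, -0.002], [0.2, -0.98, -0.001], [-0.003, 0.0, -1.0]]
force: [-0.2, 0.3, -0.4]
opening: 0.6
```

Call:
arm_command:
  commands:
    - {"translation": [0,0,0],"dr": [0,0,1],"jaw": 0.4}
    - {"translation": [0,0,0],"dr": [0,0,1],"jaw": 0.4}
    - {"translation": [0,0,0],"dr": [0,0,1],"jaw": 0.4}
    - {"translation": [0,0,0],"dr": [0,0,1],"jaw": 0.4}
    - {"translation": [0,0,0],"dr": [0,0,1],"jaw": 0.4}
    - {"translation": [0,0,0],"dr": [0,0,1],"jaw": 0.4}
    - {"translation": [0,0,0],"dr": [0,0,1],"jaw": 0.4}
    - {"translation": [0,0,0],"dr": [0,0,0.9],"jaw": 0.4}
    - {"translation": [0,0,0],"dr": [0,0,0],"jaw": 0.4}
    - {"translation": [0,0,0],"dr": [0,0,0],"jaw": 0.4}

```text
time_s: 35.95
position: [0.5552, 0.1828, 0.2006]
tcp_rot: [[0.815, -0.58, -0.002], [-0.58, -0.815, -0.001], [-0.001, 0.001, -1.0]]
force: [0.2, -0.2, 0.2]
opening: 0.599
```

```bash
python3 -c "
from h import *
go(.5561,.1815,.128,-215.5)
p,d,K,P=snap('wrist','w20')
"
```

```text
pos [0.5552 0.1828 0.2006] yaw -215.43 t 35.95 J [  7.3  27.7  88.4  -0.   64.  132.7] open 0.599 F [ 0.2 -0.2  0.2]| shift units [0.06 0.02 2.9 ] turn units [0.01 0.01 0.01]
```

View pics/w20.png

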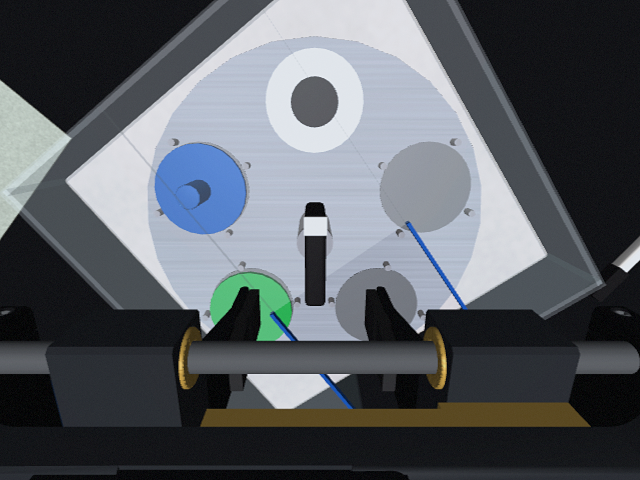

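Call:
arm_command:
  commands:
    - {"translation": [0,0,0.6],"dr": [0,0,0],"jaw": 0.4}
    - {"translation": [0,0,0.8],"dr": [0,0,0],"jaw": 0.4}
    - {"translation": [0,0,0.8],"dr": [0,0,0],"jaw": 0.4}
    - {"translation": [0,0,0.65],"dr": [0,0,0],"jaw": 0.4}
    - {"translation": [0,0,0],"dr": [0,0,0],"jaw": 0.7}
    - {"translation": [0,0,0],"dr": [0,0,0],"jaw": 1}
    - {"translation": [0,0,0],"dr": [0,0,0],"jaw": 1}
    - {"translation": [0,0,0],"dr": [0,0,0],"jaw": 1}
    - {"translation": [0,0,0],"dr": [0,0,0],"jaw": 1}
    - {"translation": [0,0,0],"dr": [0,0,0],"jaw": 1}
    - {"translation": [0,0,0],"dr": [0,0,0],"jaw": 1}
    - {"translation": [0,0,0],"dr": [0,0,0],"jaw": 1}

```text
time_s: 37.0
position: [0.5545, 0.181, 0.1311]
tcp_rot: [[0.815, -0.58, -0.003], [-0.58, -0.815, -0.005], [0.001, 0.005, -1.0]]
force: [-3.2, -6.6, 4.9]
opening: 0.156
```

Call:
arm_command:
  commands:
    - {"translation": [0,0,0],"dr": [0,0,-0.5],"jaw": 1}
    - {"translation": [0,0,0],"dr": [0,0,-1],"jaw": 1}
    - {"translation": [0,0,0],"dr": [0,0,-1],"jaw": 1}
    - {"translation": [0,0,0],"dr": [0,0,-1],"jaw": 1}
    - {"translation": [0,0,0],"dr": [0,0,-1],"jaw": 1}
    - {"translation": [0,0,0],"dr": [0,0,-1],"jaw": 1}
    - {"translation": [0,0,0],"dr": [0,0,-1],"jaw": 1}
    - {"translation": [0,0,0],"dr": [0,0,-1],"jaw": 1}
    - {"translation": [0,0,0],"dr": [0,0,-1],"jaw": 1}
    - {"translation": [0,0,0],"dr": [0,0,-1],"jaw": 1}
    - {"translation": [0,0,0],"dr": [0,0,-1],"jaw": 1}
    - {"translation": [0,0,0],"dr": [0,0,-1],"jaw": 1}

```text
time_s: 38.0
position: [0.5545, 0.1798, 0.1311]
tcp_rot: [[0.831, 0.557, -0.003], [0.557, -0.831, -0.007], [-0.006, 0.004, -1.0]]
force: [-3.4, -9.4, 4.6]
opening: 0.155
```

Call:
arm_command:
  commands:
    - {"translation": [0,0,0],"dr": [0,0,-1],"jaw": 1}
    - {"translation": [0,0,0],"dr": [0,0,-1],"jaw": 1}
    - {"translation": [0,0,0],"dr": [0,0,-1],"jaw": 1}
    - {"translation": [0,0,0],"dr": [0,0,-1],"jaw": 1}
    - {"translation": [0,0,0],"dr": [0,0,-1],"jaw": 1}
    - {"translation": [0,0,0],"dr": [0,0,-1],"jaw": 1}
    - {"translation": [0,0,0],"dr": [0,0,-1],"jaw": 1}
    - {"translation": [0,0,0],"dr": [0,0,-1],"jaw": 1}
    - {"translation": [0,0,0],"dr": [0,0,-1],"jaw": 1}
    - {"translation": [0,0,0],"dr": [0,0,-1],"jaw": 1}
    - {"translation": [0,0,0],"dr": [0,0,-1],"jaw": 1}
    - {"translation": [0,0,0],"dr": [0,0,-1],"jaw": 1}

```text
time_s: 39.0
position: [0.5557, 0.1794, 0.1311]
tcp_rot: [[-0.273, 0.962, -0.0], [0.962, 0.273, -0.007], [-0.007, -0.002, -1.0]]
force: [-1.1, -11.5, 3.3]
opening: 0.157
```

Call:
arm_command:
  commands:
    - {"translation": [0,0,0],"dr": [0,0,-0.4],"jaw": 1}
    - {"translation": [0,0,0],"dr": [0,0,0],"jaw": 1}
    - {"translation": [0,0,0],"dr": [0,0,0],"jaw": 1}
    - {"translation": [0,0,0],"dr": [0,0,0],"jaw": 1}

```text
time_s: 39.33
position: [0.5558, 0.1793, 0.1311]
tcp_rot: [[-0.309, 0.951, -0.0], [0.951, 0.309, -0.007], [-0.007, -0.002, -1.0]]
force: [-1.4, -10.5, 3.2]
opening: 0.16
```

```bash
python3 -c "
from h import *
go(.5561,.1815,.128,-72)
disc('blue','wrist',.061,'w21')
"
```

```text
pos [0.5558 0.1793 0.1311] yaw -72.02 t 39.33 J [  7.2  32.8  92.2  -0.5  55.1 -10.5] open 0.160 F [ -1.4 -10.5   3.2]| shift units [0.08 0.04 0.12] turn units [-0.02  0.06 -0.  ]
wrist blue area 10187.0 uv [168.8085 199.7447] circ mm 450.0 178.8 r 40.5 ell [array([449.9, 178.9]), array([79.6, 80.7]), np.float64(137.9)]
wrist blue area 1632.5 uv [162.5455 113.8182] circ mm 435.7 242.4 r 87.2 ell [array([437.9, 213.8]), array([ 66.1, 336.9]), np.float64(90.6)]
wrist blue area 1279.0 uv [ 79.9412 310.1176] circ mm 402.7 78.2 r 52.6 ell [array([403.1,  78.2]), array([ 11.1, 135.3]), np.float64(91.0)]
```

View pics/w21.png

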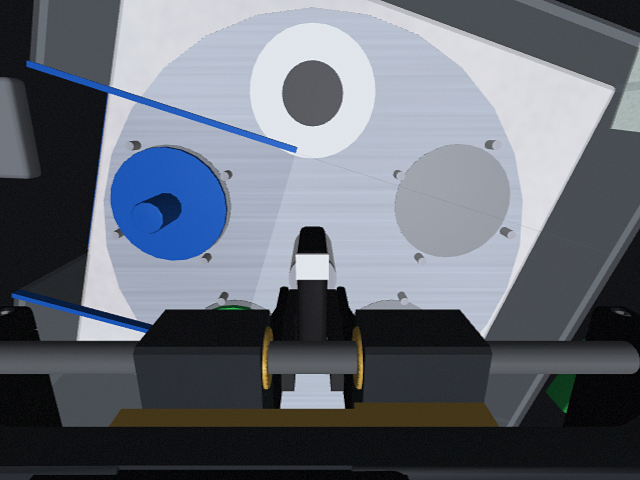

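Blue lid is in the window at (0.450, 0.179). Release, rise, turn to yaw 0 and go over it.

Call:
arm_command:
  commands:
    - {"translation": [0,0,0],"dr": [0,0,0],"jaw": 0.5}
    - {"translation": [0,0,0],"dr": [0,0,0],"jaw": 0.4}
    - {"translation": [0,0,0],"dr": [0,0,0],"jaw": 0.4}
    - {"translation": [0,0,0],"dr": [0,0,0],"jaw": 0.4}
    - {"translation": [0,0,-0.6],"dr": [0,0,0],"jaw": 0.4}
    - {"translation": [0,0,-0.9],"dr": [0,0,0],"jaw": 0.4}
    - {"translation": [0,0,-0.9],"dr": [0,0,-1],"jaw": 0.4}
    - {"translation": [0,0,0],"dr": [0,0,-1],"jaw": 0.4}
    - {"translation": [0,0,0],"dr": [0,0,-1],"jaw": 0.4}
    - {"translation": [0,0,0],"dr": [0,0,-1],"jaw": 0.4}
    - {"translation": [0,0,0],"dr": [0,0,-1],"jaw": 0.4}
    - {"translation": [0,0,0],"dr": [0,0,-1],"jaw": 0.4}

```text
time_s: 40.38
position: [0.5557, 0.1839, 0.1903]
tcp_rot: [[-0.811, 0.585, 0.0], [0.585, 0.811, 0.0], [0.0, 0.0, -1.0]]
force: [-0.0, -1.0, -0.2]
opening: 0.6
```

Call:
arm_command:
  commands:
    - {"translation": [0,0,0],"dr": [0,0,-1],"jaw": 0.4}
    - {"translation": [0,0,0],"dr": [0,0,-1],"jaw": 0.4}
    - {"translation": [0,0,0],"dr": [0,0,-1],"jaw": 0.4}
    - {"translation": [0,0,0],"dr": [0,0,-1],"jaw": 0.4}
    - {"translation": [0,0,0],"dr": [0,0,-1],"jaw": 0.4}
    - {"translation": [0,0,0],"dr": [0,0,-1],"jaw": 0.4}
    - {"translation": [1,0,0],"dr": [0,0,0],"jaw": 0.4}
    - {"translation": [1,0,0],"dr": [0,0,0],"jaw": 0.4}
    - {"translation": [1,0,0],"dr": [0,0,0],"jaw": 0.4}
    - {"translation": [1,0,0],"dr": [0,0,0],"jaw": 0.4}
    - {"translation": [0.2,0,0],"dr": [0,0,0],"jaw": 0.4}
    - {"translation": [0,0,0],"dr": [0,0,0],"jaw": 0.4}

```text
time_s: 41.38
position: [0.4491, 0.1841, 0.1903]
tcp_rot: [[-1.0, 0.001, -0.001], [0.001, 1.0, 0.0], [0.001, 0.0, -1.0]]
force: [0.2, 0.4, -0.7]
opening: 0.604
```

```bash
python3 -c "
from h import *
go(.4500,.1788,.074,0)
disc('blue','wrist',.061,'w22')
"
```

```text
pos [0.4491 0.1841 0.1903] yaw -0.07 t 41.38 J [  9.1  21.  102.8   0.   56.2 -80.9] open 0.604 F [ 0.2  0.4 -0.7]| shift units [-0.04 -0.21  4.65] turn units [ 0.   -0.01 -0.01]
wrist blue area 11587.5 uv [585.9 241.6] circ mm 458.5 434.2 r 74.2 ell [array([454.7, 437.8]), array([113.9, 148.8]), np.float64(126.8)]
wrist blue area 6115.5 uv [306.75   229.8636] circ mm 450.6 179.1 r 40.1 ell [array([450.6, 179.1]), array([79.5, 79.9]), np.float64(93.1)]
wrist blue area 661.0 uv [216.6364 234.9091] circ mm 460.9 98.1 r 70.8 ell [array([461.6,  99.3]), array([  6. , 181.3]), np.float64(90.7)]
```

Call:
arm_command:
  commands:
    - {"translation": [-0.05,-0.2,0.5],"dr": [0,0,0],"jaw": 0.4}
    - {"translation": [0,0,0.9],"dr": [0,0,0],"jaw": 0.4}
    - {"translation": [0,0,0.9],"dr": [0,0,0],"jaw": 0.4}
    - {"translation": [0,0,0.9],"dr": [0,0,0],"jaw": 0.4}
    - {"translation": [0,0,0.9],"dr": [0,0,0],"jaw": 0.4}
    - {"translation": [0,0,0.55],"dr": [0,0,0],"jaw": 0.4}
    - {"translation": [0,0,0],"dr": [0,0,0],"jaw": 0.4}
    - {"translation": [0,0,0],"dr": [0,0,0],"jaw": 0.4}

```text
time_s: 42.1
position: [0.4537, 0.1786, 0.0733]
tcp_rot: [[-1.0, 0.003, 0.0], [0.003, 1.0, 0.0], [-0.0, 0.0, -1.0]]
force: [0.2, 0.4, -0.6]
opening: 0.601
```

Call:
arm_command:
  commands:
    - {"translation": [0,0,0],"dr": [0,0,0],"jaw": 0.9}
    - {"translation": [0,0,0],"dr": [0,0,0],"jaw": 0.9}
    - {"translation": [0,0,0],"dr": [0,0,0],"jaw": 0.9}
    - {"translation": [0,0,0],"dr": [0,0,0],"jaw": 0.9}
    - {"translation": [0,0,0],"dr": [0,0,0],"jaw": 0.9}
    - {"translation": [0,0,0],"dr": [0,0,0],"jaw": 0.9}
    - {"translation": [0,0,0],"dr": [0,0,0],"jaw": 0.9}
    - {"translation": [0,0,0],"dr": [0,0,0],"jaw": 1}
    - {"translation": [0,0,0],"dr": [0,0,0],"jaw": 1}
    - {"translation": [0,0,0],"dr": [0,0,0],"jaw": 1}

```text
time_s: 42.93
position: [0.4522, 0.1787, 0.0743]
tcp_rot: [[-1.0, 0.003, 0.001], [0.003, 1.0, 0.0], [-0.001, 0.0, -1.0]]
force: [-0.5, -0.3, 4.9]
opening: 0.213
```

Call:
arm_command:
  commands:
    - {"translation": [0,0,-0.3],"dr": [0,0,0],"jaw": 1}
    - {"translation": [0,0,-0.3],"dr": [0,0,0],"jaw": 1}
    - {"translation": [0,0,-0.6],"dr": [0,0,0],"jaw": 1}
    - {"translation": [0,0,-0.9],"dr": [0,0,0],"jaw": 1}
    - {"translation": [0,0,-0.9],"dr": [0,0,0],"jaw": 1}
    - {"translation": [0,0,-0.9],"dr": [0,0,0],"jaw": 1}
    - {"translation": [0,0,-0.9],"dr": [0,0,0],"jaw": 1}
    - {"translation": [0,0,-0.9],"dr": [0,0,0],"jaw": 1}
    - {"translation": [0,0,-0.9],"dr": [0,0,0],"jaw": 1}
    - {"translation": [0,0,-0.4],"dr": [0,0,0],"jaw": 1}

```text
time_s: 43.77
position: [0.4531, 0.1788, 0.2523]
tcp_rot: [[-1.0, 0.002, 0.005], [0.002, 1.0, 0.001], [-0.005, 0.001, -1.0]]
force: [0.5, -0.3, -1.2]
opening: 0.214
```

```bash
python3 -c "
from h import *
go(.462+.08,-.32,.25,0)
snap('top','t23')
"
```

```text
pos [0.4531 0.1788 0.2523] yaw -0.14 t 43.77 J [  8.4  16.2  98.4  -0.   65.1 -81.5] open 0.214 F [ 0.5 -0.3 -1.2]| shift units [ -3.6  -19.94   0.1 ] turn units [ 0.01  0.05 -0.02]
```

View pics/t23.png

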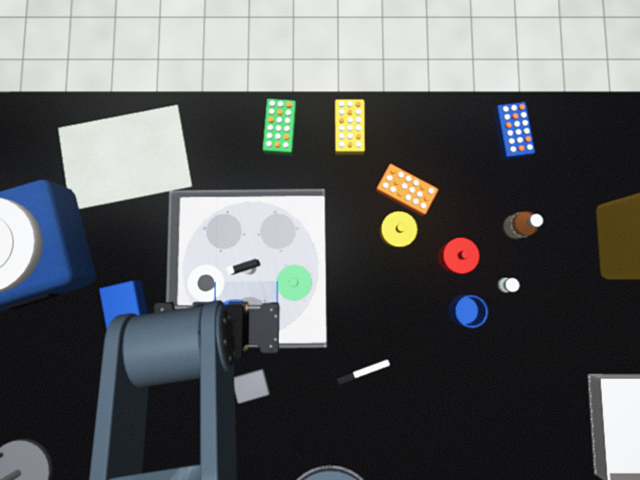

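Call:
arm_command:
  commands:
    - {"translation": [-0.1,-0.6,0],"dr": [0,0,0],"jaw": 1}
    - {"translation": [-0.2,-1,0],"dr": [0,0,0],"jaw": 1}
    - {"translation": [-0.2,-1,0],"dr": [0,0,0],"jaw": 1}
    - {"translation": [-0.2,-1,0],"dr": [0,0,0],"jaw": 1}
    - {"translation": [-0.2,-1,0],"dr": [0,0,0],"jaw": 1}
    - {"translation": [-0.2,-1,0],"dr": [0,0,0],"jaw": 1}
    - {"translation": [-0.2,-1,0],"dr": [0,0,0],"jaw": 1}
    - {"translation": [-0.2,-1,0],"dr": [0,0,0],"jaw": 1}
    - {"translation": [-0.2,-1,0],"dr": [0,0,0],"jaw": 1}
    - {"translation": [-0.2,-1,0],"dr": [0,0,0],"jaw": 1}
    - {"translation": [-0.2,-1,0],"dr": [0,0,0],"jaw": 1}
    - {"translation": [-0.2,-1,0],"dr": [0,0,0],"jaw": 1}

```text
time_s: 44.82
position: [0.5081, -0.1125, 0.2484]
tcp_rot: [[-1.0, 0.003, -0.001], [0.003, 1.0, 0.001], [0.001, 0.001, -1.0]]
force: [1.0, -0.6, -0.6]
opening: 0.214
```

Call:
arm_command:
  commands:
    - {"translation": [-0.2,-1,0],"dr": [0,0,0],"jaw": 1}
    - {"translation": [-0.2,-1,0],"dr": [0,0,0],"jaw": 1}
    - {"translation": [-0.2,-1,0],"dr": [0,0,0],"jaw": 1}
    - {"translation": [-0.2,-1,0],"dr": [0,0,0],"jaw": 1}
    - {"translation": [-0.2,-1,0],"dr": [0,0,0],"jaw": 1}
    - {"translation": [-0.2,-1,0],"dr": [0,0,0],"jaw": 1}
    - {"translation": [-0.1,-1,0],"dr": [0,0,0],"jaw": 1}
    - {"translation": [0,-0.9,0],"dr": [0,0,0],"jaw": 1}
    - {"translation": [0,-0.4,0],"dr": [0,0,0],"jaw": 1}
    - {"translation": [0,0,0],"dr": [0,0,0],"jaw": 1}
    - {"translation": [0,0,0],"dr": [0,0,0],"jaw": 1}
    - {"translation": [0,0,0],"dr": [0,0,0],"jaw": 1}

```text
time_s: 45.82
position: [0.5403, -0.3174, 0.2486]
tcp_rot: [[-1.0, 0.002, -0.001], [0.002, 1.0, 0.002], [0.001, 0.002, -1.0]]
force: [-0.3, 0.8, -0.2]
opening: 0.208
```

```bash
python3 -c "
from h import *
go(.465,-.32,.22,0)
disc('blue','wrist',.06,'w24')
"
```

```text
pos [ 0.5403 -0.3174  0.2486] yaw -0.11 t 45.82 J [ -40.7   28.1   79.1    0.    72.9 -130.6] open 0.208 F [-0.3  0.8 -0.2]| shift units [ 3.01 -0.11  1.15] turn units [ 0.02 -0.01 -0.02]
wrist blue area 3618.0 uv [315.8788 133.3636] circ mm 457.9 -317.2 r 32.7 ell [array([ 457.9, -317.2]), array([64.7, 65.1]), np.float64(171.9)]
wrist blue area 2900.5 uv [316.2432 258.1622] circ mm 611.7 -318.4 r 77.4 ell [array([ 611.5, -318.5]), array([153.5, 153.7]), np.float64(124.4)]
```

View pics/w24.png

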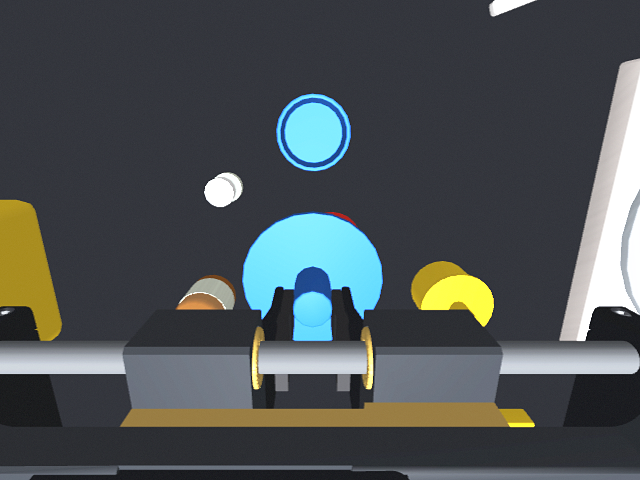

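```bash
python3 -c "
import h
from h import *
h.R['blue']=(85,130)
disc('blue','wrist',.06)
"
```

```text
wrist blue area 11895.0 uv [312.6571 258.2857] circ mm 612.0 -318.3 r 77.5 ell [array([ 611.8, -318.4]), array([153.7, 153.7]), np.float64(140.8)]
wrist blue area 4523.0 uv [313.25   132.0833] circ mm 457.9 -317.3 r 36.5 ell [array([ 457.9, -317.2]), array([72.2, 72.7]), np.float64(167.5)]
```

Call:
arm_command:
  commands:
    - {"translation": [0.7,0,0.2],"dr": [0,0,0],"jaw": 1}
    - {"translation": [0.9,0,0.5],"dr": [0,0,0],"jaw": 1}
    - {"translation": [0.9,0,0.8],"dr": [0,0,0],"jaw": 1}
    - {"translation": [0.73,0,0.8],"dr": [0,0,0],"jaw": 1}
    - {"translation": [0,0,0.9],"dr": [0,0,0],"jaw": 1}
    - {"translation": [0,0,0.9],"dr": [0,0,0],"jaw": 1}
    - {"translation": [0,0,0.7],"dr": [0,0,0],"jaw": 1}
    - {"translation": [0,0,0],"dr": [0,0,0],"jaw": 1}
    - {"translation": [0,0,0],"dr": [0,0,0],"jaw": 1}
    - {"translation": [0,0,0],"dr": [0,0,0],"jaw": 1}

```text
time_s: 46.75
position: [0.4609, -0.3189, 0.13]
tcp_rot: [[-1.0, 0.002, 0.001], [0.002, 1.0, -0.001], [-0.001, -0.001, -1.0]]
force: [-0.1, 0.4, 0.2]
opening: 0.209
```

```bash
python3 -c "
from h import *
go(.4593,-.3175,.078,0)
p,d,K,P=snap('scene')
cv2.imwrite('pics/s25.png',cv2.resize(p[130:280,180:380],(800,600),interpolation=cv2.INTER_CUBIC)[:,:,::-1])
z=read_state()['position'];print((proj(np.array([.4579,-.3173,.06]),K,P)-[180,130])*4,(proj(np.array([z[0]-.0014,z[1],z[2]-.013]),K,P)-[180,130])*4)
"
```

```text
pos [ 0.4609 -0.3189  0.13  ] yaw -0.09 t 46.75 J [ -46.1   31.3   95.8    0.    52.8 -136. ] open 0.209 F [-0.1  0.4  0.2]| shift units [0.07 0.06 2.08] turn units [-0.01  0.01 -0.02]
[455.3974 220.8037] [451.2302 155.1102]
```

View pics/s25.png

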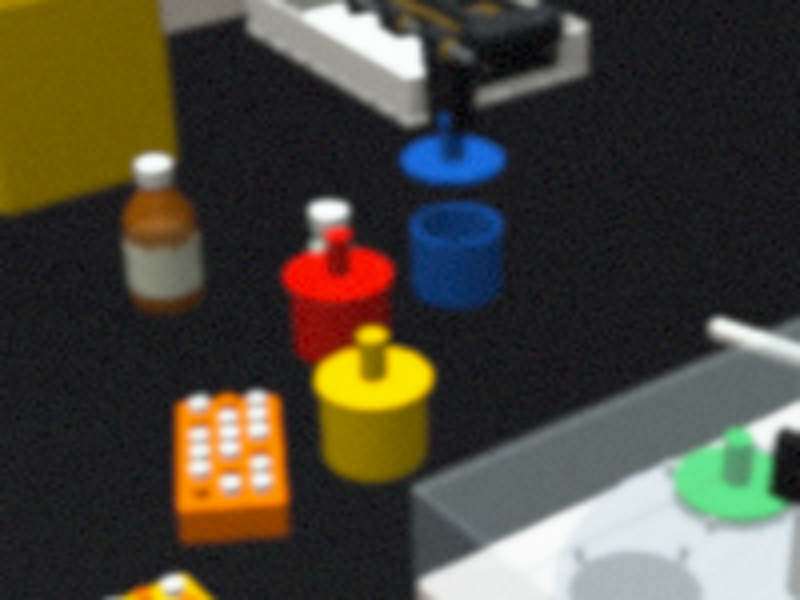

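Call:
arm_command:
  commands:
    - {"translation": [0.06,0.06,0.5],"dr": [0,0,0],"jaw": 1}
    - {"translation": [0,0,0.6],"dr": [0,0,0],"jaw": 1}
    - {"translation": [0,0,0.4],"dr": [0,0,0],"jaw": 1}
    - {"translation": [0,0,0.2],"dr": [0,0,0],"jaw": 1}
    - {"translation": [0,0,0],"dr": [0,0,0],"jaw": 1}
    - {"translation": [0,0,0],"dr": [0,0,0],"jaw": 1}

```text
time_s: 47.3
position: [0.4588, -0.3176, 0.0868]
tcp_rot: [[-1.0, 0.002, 0.0], [0.002, 1.0, -0.0], [-0.0, -0.0, -1.0]]
force: [-0.5, -0.6, -1.8]
opening: 0.211
```

Call:
arm_command:
  commands:
    - {"translation": [0,0,0.15],"dr": [0,0,0],"jaw": 1}
    - {"translation": [0,0,0.15],"dr": [0,0,0],"jaw": 1}
    - {"translation": [0,0,0],"dr": [0,0,0],"jaw": 1}
    - {"translation": [0,0,0],"dr": [0,0,0],"jaw": 1}

```text
time_s: 47.63
position: [0.4585, -0.3174, 0.0789]
tcp_rot: [[-1.0, 0.003, -0.0], [0.003, 1.0, 0.0], [0.0, 0.0, -1.0]]
force: [0.2, 0.3, -1.1]
opening: 0.208
```

Call:
arm_command:
  commands:
    - {"translation": [-0.02,0,0.06],"dr": [0,0,0],"jaw": 1}
    - {"translation": [0,0,0.04],"dr": [0,0,0],"jaw": 1}
    - {"translation": [0,0,0],"dr": [0,0,0],"jaw": 1}
    - {"translation": [0,0,0],"dr": [0,0,0],"jaw": 1}

```text
time_s: 47.97
position: [0.4588, -0.3176, 0.0783]
tcp_rot: [[-1.0, 0.002, -0.0], [0.002, 1.0, -0.001], [0.0, -0.001, -1.0]]
force: [-2.2, 1.1, 11.8]
opening: 0.209
```

```bash
python3 -c "
from h import *
go(.4593,-.3175,.078,0)
p,d,K,P=snap('scene')
cv2.imwrite('pics/s26.png',cv2.resize(p[130:280,180:380],(800,600),interpolation=cv2.INTER_CUBIC)[:,:,::-1])
"
```

```text
pos [ 0.4588 -0.3176  0.0783] yaw -0.13 t 47.97 J [ -46.1   35.7   98.1   -0.    46.1 -136. ] open 0.209 F [-2.2  1.1 11.8]| shift units [-0.02  0.    0.01] turn units [-0.01 -0.   -0.02]
```

View pics/s26.png

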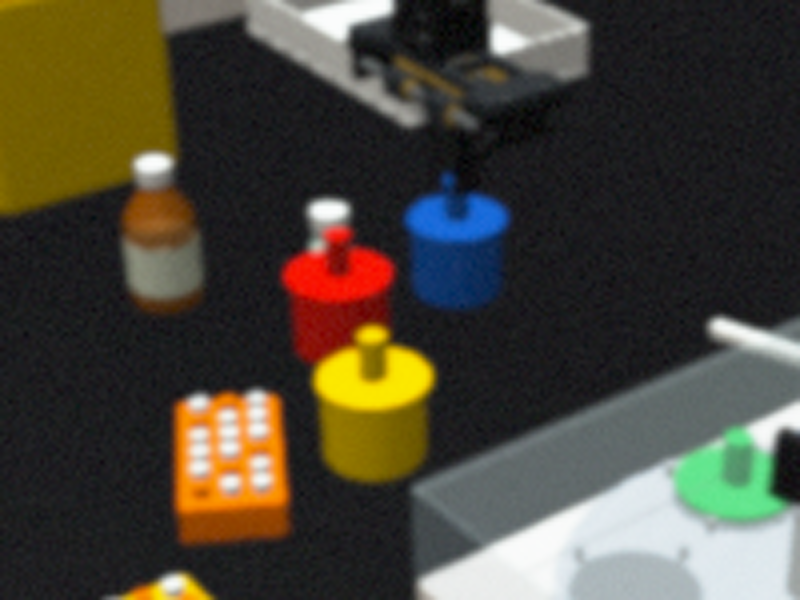

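Call:
arm_command:
  commands:
    - {"translation": [0,0,0],"dr": [0,0,0],"jaw": 0.6}
    - {"translation": [0,0,0],"dr": [0,0,0],"jaw": 0.5}
    - {"translation": [0,0,0],"dr": [0,0,0],"jaw": 0.4}
    - {"translation": [0,0,0],"dr": [0,0,0],"jaw": 0.4}
    - {"translation": [0,0,-0.4],"dr": [0,0,0],"jaw": 0.4}
    - {"translation": [0,0,-0.8],"dr": [0,0,0],"jaw": 0.4}
    - {"translation": [0,0,-1],"dr": [0,0,0],"jaw": 0.4}
    - {"translation": [0,0,-1],"dr": [0,0,0],"jaw": 0.4}
    - {"translation": [0,0,-1],"dr": [0,0,0],"jaw": 0.4}
    - {"translation": [0,0,-0.8],"dr": [0,0,0],"jaw": 0.4}
    - {"translation": [0,0,0],"dr": [0,0,0],"jaw": 0.4}

```text
time_s: 48.93
position: [0.4612, -0.3195, 0.2064]
tcp_rot: [[-1.0, 0.002, 0.007], [0.002, 1.0, -0.007], [-0.007, -0.007, -1.0]]
force: [-0.5, 0.2, -0.9]
opening: 0.599
```

```bash
python3 -c "
import h
from h import *
h.R['blue']=(85,130)
go(.5558,.1815,.2,0)
disc('blue','wrist',.065,'w27')
"
```

```text
pos [ 0.4612 -0.3195  0.2064] yaw -0.13 t 48.93 J [ -46.1   25.2   91.9   -0.    62.3 -136. ] open 0.599 F [-0.5  0.2 -0.9]| shift units [-3.73 20.05  0.14] turn units [-0.07  0.06 -0.02]
wrist blue area 6017.0 uv [315.1957 219.2826] circ mm 455.6 -318.5 r 41.1 ell [array([ 455.9, -318.7]), array([80.5, 81.4]), np.float64(84.6)]
```

View pics/w27.png

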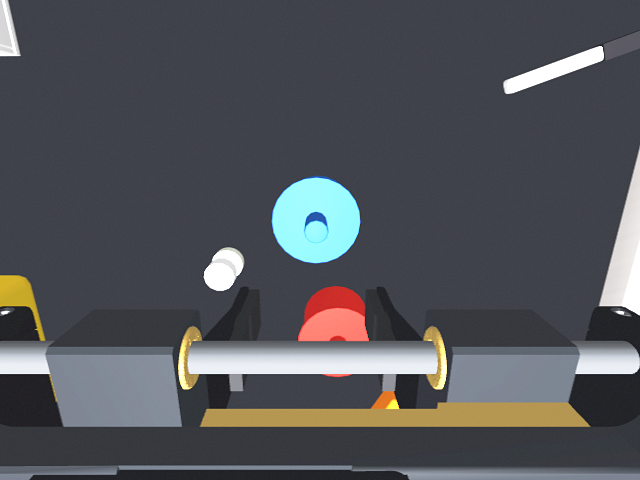

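Call:
arm_command:
  commands:
    - {"translation": [0,0.6,0],"dr": [0,0,0],"jaw": 0.4}
    - {"translation": [-0.2,1,0],"dr": [0,0,0],"jaw": 0.4}
    - {"translation": [-0.2,1,0],"dr": [0,0,0],"jaw": 0.4}
    - {"translation": [-0.2,1,0],"dr": [0,0,0],"jaw": 0.4}
    - {"translation": [-0.2,1,0],"dr": [0,0,0],"jaw": 0.4}
    - {"translation": [-0.2,1,0],"dr": [0,0,0],"jaw": 0.4}
    - {"translation": [-0.2,1,0],"dr": [0,0,0],"jaw": 0.4}
    - {"translation": [-0.2,1,0],"dr": [0,0,0],"jaw": 0.4}
    - {"translation": [-0.2,1,0],"dr": [0,0,0],"jaw": 0.4}
    - {"translation": [-0.2,1,0],"dr": [0,0,0],"jaw": 0.4}
    - {"translation": [-0.2,1,0],"dr": [0,0,0],"jaw": 0.4}
    - {"translation": [-0.2,1,0],"dr": [0,0,0],"jaw": 0.4}

```text
time_s: 49.98
position: [0.5126, -0.0249, 0.1997]
tcp_rot: [[-1.0, 0.002, -0.005], [0.002, 1.0, 0.002], [0.005, 0.002, -1.0]]
force: [0.4, -0.8, -0.4]
opening: 0.598
```

Call:
arm_command:
  commands:
    - {"translation": [-0.2,1,0],"dr": [0,0,0],"jaw": 0.4}
    - {"translation": [-0.2,1,0],"dr": [0,0,0],"jaw": 0.4}
    - {"translation": [-0.2,1,0],"dr": [0,0,0],"jaw": 0.4}
    - {"translation": [-0.2,1,0],"dr": [0,0,0],"jaw": 0.4}
    - {"translation": [-0.2,1,0],"dr": [0,0,0],"jaw": 0.4}
    - {"translation": [-0.2,1,0],"dr": [0,0,0],"jaw": 0.4}
    - {"translation": [-0.2,1,0],"dr": [0,0,0],"jaw": 0.4}
    - {"translation": [-0.1,1,0],"dr": [0,0,0],"jaw": 0.4}
    - {"translation": [0,0.4,0],"dr": [0,0,0],"jaw": 0.4}
    - {"translation": [0,0,0],"dr": [0,0,1],"jaw": 0.4}
    - {"translation": [0,0,0],"dr": [0,0,1],"jaw": 0.4}
    - {"translation": [0,0,0],"dr": [0,0,1],"jaw": 0.4}

```text
time_s: 50.98
position: [0.5506, 0.1827, 0.1998]
tcp_rot: [[-0.949, 0.315, -0.004], [0.315, 0.949, -0.001], [0.004, -0.002, -1.0]]
force: [0.2, 0.6, 0.6]
opening: 0.604
```

Call:
arm_command:
  commands:
    - {"translation": [0,0,0],"dr": [0,0,1],"jaw": 0.4}
    - {"translation": [0,0,0],"dr": [0,0,1],"jaw": 0.4}
    - {"translation": [0,0,0],"dr": [0,0,1],"jaw": 0.4}
    - {"translation": [0,0,0],"dr": [0,0,1],"jaw": 0.4}
    - {"translation": [0,0,0],"dr": [0,0,1],"jaw": 0.4}
    - {"translation": [0,0,0],"dr": [0,0,1],"jaw": 0.4}
    - {"translation": [0,0,0],"dr": [0,0,1],"jaw": 0.4}
    - {"translation": [0,0,0],"dr": [0,0,1],"jaw": 0.4}
    - {"translation": [0,0,0],"dr": [0,0,1],"jaw": 0.4}
    - {"translation": [0,0,0],"dr": [0,0,0],"jaw": 0.4}
    - {"translation": [0,0,0],"dr": [0,0,0],"jaw": 0.4}

```text
time_s: 51.9
position: [0.5513, 0.1821, 0.2003]
tcp_rot: [[-0.309, 0.951, -0.003], [0.951, 0.309, -0.001], [0.0, -0.003, -1.0]]
force: [-0.2, -0.4, 1.2]
opening: 0.603
```

```bash
python3 -c "
from h import *
go(.5561,.1815,.128,-72)
p,d,K,P=snap('wrist','w28')
"
```

```text
pos [0.5513 0.1821 0.2003] yaw -71.99 t 51.90 J [  7.3  27.4  89.   -0.   63.8 -10.7] open 0.603 F [-0.2 -0.4  1.2]| shift units [-0.09  0.18  2.89] turn units [-0.03 -0.    0.  ]
```

View pics/w28.png

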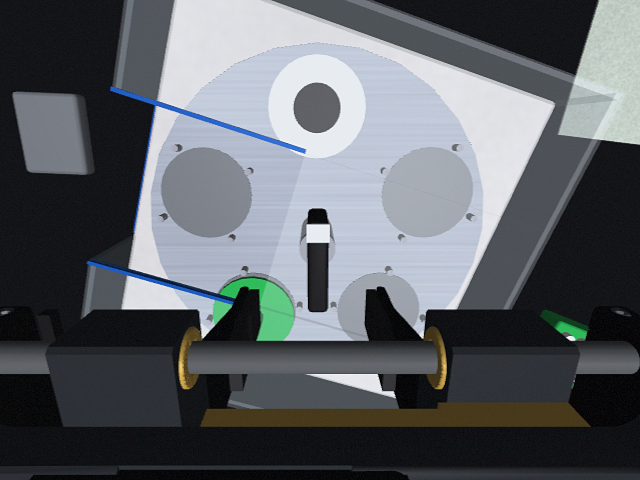

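Call:
arm_command:
  commands:
    - {"translation": [-0.09,0.18,0.6],"dr": [0,0,0],"jaw": 0.4}
    - {"translation": [0,0,0.8],"dr": [0,0,0],"jaw": 0.4}
    - {"translation": [0,0,0.8],"dr": [0,0,0],"jaw": 0.4}
    - {"translation": [0,0,0.65],"dr": [0,0,0],"jaw": 0.4}
    - {"translation": [0,0,0],"dr": [0,0,0],"jaw": 0.7}
    - {"translation": [0,0,0],"dr": [0,0,0],"jaw": 1}
    - {"translation": [0,0,0],"dr": [0,0,0],"jaw": 1}
    - {"translation": [0,0,0],"dr": [0,0,0],"jaw": 1}
    - {"translation": [0,0,0],"dr": [0,0,0],"jaw": 1}
    - {"translation": [0,0,0],"dr": [0,0,0],"jaw": 1}
    - {"translation": [0,0,0],"dr": [0,0,0],"jaw": 1}
    - {"translation": [0,0,0],"dr": [0,0,0],"jaw": 1}

```text
time_s: 52.95
position: [0.5552, 0.1809, 0.1306]
tcp_rot: [[-0.307, 0.952, -0.005], [0.952, 0.307, -0.002], [-0.0, -0.005, -1.0]]
force: [-4.8, -2.8, 5.8]
opening: 0.155
```

Call:
arm_command:
  commands:
    - {"translation": [0,0,0],"dr": [0,0,-0.5],"jaw": 1}
    - {"translation": [0,0,0],"dr": [0,0,-1],"jaw": 1}
    - {"translation": [0,0,0],"dr": [0,0,-1],"jaw": 1}
    - {"translation": [0,0,0],"dr": [0,0,-1],"jaw": 1}
    - {"translation": [0,0,0],"dr": [0,0,-1],"jaw": 1}
    - {"translation": [0,0,0],"dr": [0,0,-1],"jaw": 1}
    - {"translation": [0,0,0],"dr": [0,0,-1],"jaw": 1}
    - {"translation": [0,0,0],"dr": [0,0,-1],"jaw": 1}
    - {"translation": [0,0,0],"dr": [0,0,-1],"jaw": 1}
    - {"translation": [0,0,0],"dr": [0,0,-1],"jaw": 1}
    - {"translation": [0,0,0],"dr": [0,0,-1],"jaw": 1}
    - {"translation": [0,0,0],"dr": [0,0,-1],"jaw": 1}

```text
time_s: 53.95
position: [0.5549, 0.1804, 0.1306]
tcp_rot: [[-0.999, 0.049, -0.006], [0.049, 0.999, -0.002], [0.006, -0.003, -1.0]]
force: [-5.5, -3.4, 5.0]
opening: 0.156
```

Call:
arm_command:
  commands:
    - {"translation": [0,0,0],"dr": [0,0,-0.5],"jaw": 1}
    - {"translation": [0,0,0],"dr": [0,0,0],"jaw": 1}
    - {"translation": [0,0,0],"dr": [0,0,0],"jaw": 1}
    - {"translation": [0,0,0],"dr": [0,0,0],"jaw": 1}

```text
time_s: 54.28
position: [0.5549, 0.1804, 0.1306]
tcp_rot: [[-1.0, 0.001, -0.006], [0.001, 1.0, -0.003], [0.006, -0.003, -1.0]]
force: [-6.1, -3.3, 4.9]
opening: 0.155
```

```bash
python3 -c "
from h import *
go(.5561,.1815,.128,0)
p,d,K,P=snap('wrist','w29')
"
```

```text
pos [0.5549 0.1804 0.1306] yaw -0.07 t 54.28 J [  7.1  32.9  92.1  -0.1  55.4 -82.7] open 0.155 F [-6.1 -3.3  4.9]| shift units [-0.05  0.05  0.1 ] turn units [-0.03 -0.05 -0.01]
```

View pics/w29.png

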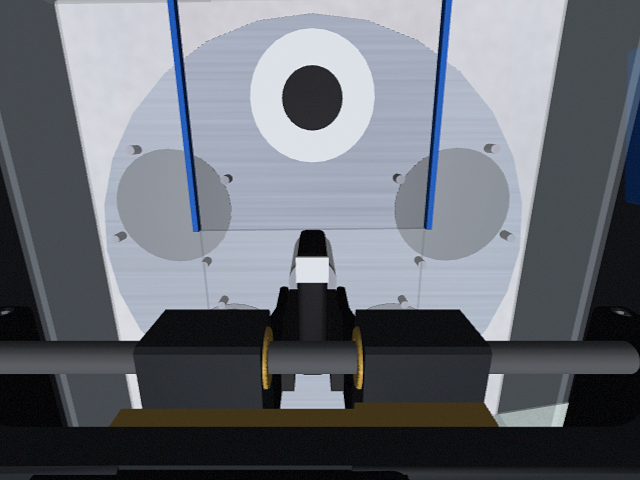

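Call:
arm_command:
  commands:
    - {"translation": [0,0,0],"dr": [0,0,0],"jaw": 0.6}
    - {"translation": [0,0,0],"dr": [0,0,0],"jaw": 0.4}
    - {"translation": [0,0,0],"dr": [0,0,0],"jaw": 0.4}
    - {"translation": [0,0,0],"dr": [0,0,0],"jaw": 0.4}
    - {"translation": [0,0,-0.5],"dr": [0,0,0],"jaw": 0.4}
    - {"translation": [0,0,-0.9],"dr": [0,0,0],"jaw": 0.4}
    - {"translation": [0,0,-1],"dr": [0,0,0],"jaw": 0.4}
    - {"translation": [0,0,-1],"dr": [0,0,0],"jaw": 0.4}
    - {"translation": [0,0,-1],"dr": [0,0,0],"jaw": 0.4}
    - {"translation": [0.5,0.8,0],"dr": [0,0,0],"jaw": 0.4}
    - {"translation": [0.5,1,0],"dr": [0,0,0],"jaw": 0.4}
    - {"translation": [0.5,1,0],"dr": [0,0,0],"jaw": 0.4}

```text
time_s: 55.33
position: [0.5208, 0.2522, 0.241]
tcp_rot: [[-1.0, 0.004, 0.002], [0.004, 1.0, 0.001], [-0.002, 0.001, -1.0]]
force: [-0.4, -0.6, -0.2]
opening: 0.599
```

Call:
arm_command:
  commands:
    - {"translation": [0.5,1,0],"dr": [0,0,0],"jaw": 0.4}
    - {"translation": [0.5,1,0],"dr": [0,0,0],"jaw": 0.4}
    - {"translation": [0.5,1,0],"dr": [0,0,0],"jaw": 0.4}
    - {"translation": [0.5,1,0],"dr": [0,0,0],"jaw": 0.4}
    - {"translation": [0.5,1,0],"dr": [0,0,0],"jaw": 0.4}
    - {"translation": [0.5,1,0],"dr": [0,0,0],"jaw": 0.4}
    - {"translation": [0.5,1,0],"dr": [0,0,0],"jaw": 0.4}
    - {"translation": [0.5,1,0],"dr": [0,0,0],"jaw": 0.4}
    - {"translation": [0.5,1,0],"dr": [0,0,0],"jaw": 0.4}
    - {"translation": [0,0,0],"dr": [0,0,0],"jaw": 0.4}
    - {"translation": [0,0,0],"dr": [0,0,0],"jaw": 0.4}
    - {"translation": [0,0,0],"dr": [0,0,0],"jaw": 0.4}

```text
time_s: 56.33
position: [0.4085, 0.4768, 0.24]
tcp_rot: [[-1.0, 0.002, 0.0], [0.002, 1.0, -0.001], [-0.0, -0.001, -1.0]]
force: [0.3, 0.2, 0.2]
opening: 0.599
```

```bash
python3 -c "
from h import *
go()
p,d,K,P=snap('top','t30')
big=cv2.resize(p[185:355,160:340],(630,595),interpolation=cv2.INTER_CUBIC);cv2.imwrite('pics/t30b.png',big[:,:,::-1])
g=cv2.cvtColor(p,cv2.COLOR_RGB2GRAY)[285:335,215:275]
u,v=np.nonzero((g<90).T);print('dot',plane(u.mean()+215,v.mean()+285,K,P,.05),len(u))
for c in ('yellow','red','blue'): disc(c,'top',.065)
p,d,K,P=snap('scene')
cv2.imwrite('pics/s30.png',cv2.resize(p[130:280,180:380],(800,600),interpolation=cv2.INTER_CUBIC)[:,:,::-1])
"
```

```text
pos [0.4085 0.4768 0.24  ] yaw -0.11 t 56.33 J [ 39.2  28.6  79.6  -0.   71.8 -50.6] open 0.599 F [0.3 0.2 0.2]| shift units [0. 0. 0.]
dot [0.4512 0.1823 0.05  ] 194
top yellow area 3055.0 uv [614.2667 240.    ] circ mm 629.0 -659.4 r 105.9 ell [array([ 625.5, -665.4]), array([155.3, 211.4]), np.float64(77.0)]
top yellow area 1555.5 uv [352.8 131.6] circ mm 886.0 -44.9 r 71.4 ell [array([886.5, -43.9]), array([120. , 147.5]), np.float64(93.3)]
top yellow area 1038.0 uv [398.     228.5789] circ mm 643.2 -154.5 r 43.5 ell [array([ 643.9, -155. ]), array([83.9, 85.6]), np.float64(43.3)]
top red area 1182.0 uv [459.4815 254.6296] circ mm 583.5 -288.2 r 47.8 ell [array([ 583. , -289.3]), array([83.2, 96. ]), np.float64(14.2)]
top blue area 6063.0 uv [ 51.4286 221.4762] circ mm 609.1 659.6 r 153.8 ell [array([606.7, 667.1]), array([285.4, 306.5]), np.float64(120.5)]
top blue area 2279.5 uv [124.1579 310.3158] circ mm 465.2 458.3 r 72.9 ell [array([464.3, 458.1]), array([126.4, 142. ]), np.float64(103.0)]
top blue area 1789.0 uv [516.5    132.5455] circ mm 874.9 -427.2 r 74.4 ell [array([ 875. , -427.1]), array([103.9, 155.7]), np.float64(93.3)]
```

View pics/t30.png

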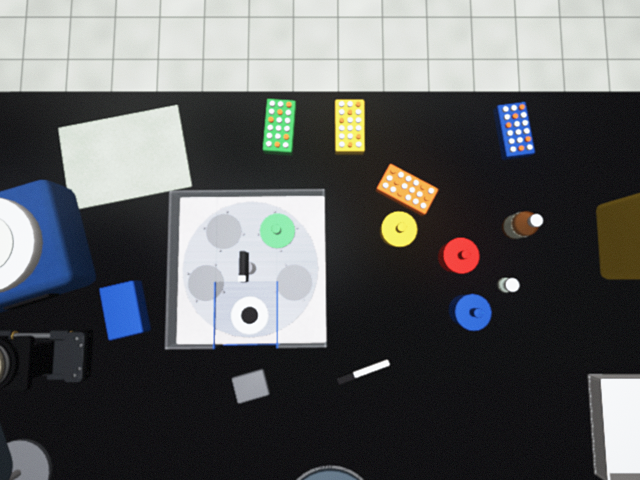

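View pics/s30.png

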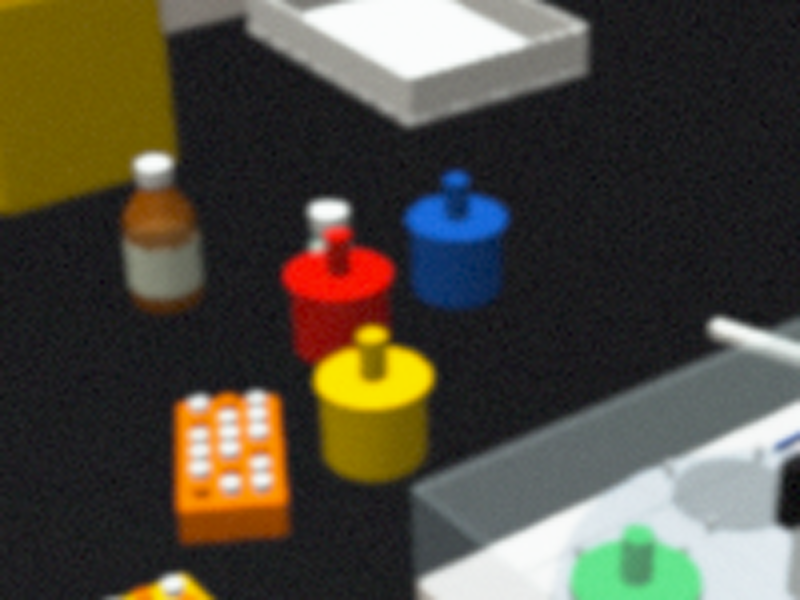

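```bash
python3 -c "
from rig import *
print(hand_in())"
```

```text
the job is handed in; nothing more can be done
None
```

I put the yellow, red and blue lids on their pots, turned the blank station to the window, moved the arm clear, and handed the job in at about 56 s. There was no green pot, so the green lid stays in the carousel. `hand_in()` gave no verdict.

- **Lids:** each one met the rim at seating height with 4–12 N of upward force. The last scene picture shows all three flat on upright pots. I have no direct reading of the centring; it rests on the pictures and the plug fitting inside the mouth.
- **Blank station:** the dot measured (0.451, 0.182) m, against a window middle of about (0.451, 0.181) m, so it is off by about 1–2 mm.
- **Rack, bottle, jar and tip box:** I compared the first and last top pictures by eye, and none of them seems to have moved. I did not measure them.
- **What went wrong or disagreed:**
  - My first grip on the yellow lid missed because I lifted before the fingers had closed; the second held.
  - The yellow pot was about 34 mm from where I first measured it, probably the announced knock, so I used the fresh position.
  - The top camera's pot outlines differed from the wrist camera's by up to about 10 mm, because the pot walls shift the outline, so I placed the lids from the wrist measurements.

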